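# Jack the drying rail up snug with the tommy bar

### The job

The white drying rail on the laundry worktop wobbles because the screw jack under its front end does not reach it. Take the loose square steel bar from its wooden rest, turn the jack's collar clockwise (seen from above) with the bar, moving it from hole to hole, until the jack's head presses firmly up against the rubber pad under the rail: clearly stiffer to turn than when running free, but do not wrench it on. Use only the bar on the collar, then take the bar out and put it back in its rest, leaving the other things where they stand.

Things in the scene. Friction and masses are not known exactly. Their poses are not given: they have to be found in the camera images.
- jack: Dark steel screw jack, fixed upright. Origin: centre of its underside, on the collar's axis. Foot 144 mm wide, 18 high; pedestal 68 to 80 mm wide up to 80 mm; collar from 80.5 to 119.5; above it a 25 mm screw with a head 42 mm wide, 10 thick, its top 150 to 153 mm up at the start. Its x axis points along the rail. Work the bar on the free side (-x): room to swing it 70 degrees either side of -x.
- collar_center (a point): Centre of the steel collar, on the jack's axis, at hole height (100 mm; it stays at that height). Disc 90 mm wide, 39 mm high, with six level radial blind square holes in its rim, 60 degrees apart, each 18 x 18 mm and 28 mm deep (bottom 17 mm from the axis). This point's x axis points out along one hole and turns with the collar.
- collar (a joint): Collar angle in rad, growing clockwise seen from above; the head rises 5 mm per rad (sinks if turned back), stays where left. Drag 0.5 N m while the head is free (4.5 N at 110 mm); once it meets the pad the drag climbs 1.5 N m per rad. Firm is 0.75 to 0.9 N m in all; under 0.6 too loose, over 1.25 wrenched (read at rest, 0.1 lower). The turn needed is 1.8 to 3.1 rad, unknown: feel it.
- rail: White drying rail, fixed, its front end over the jack. Origin: at worktop height on the jack's axis, same yaw as the jack. Level tube 32 mm thick, underside 175 mm up, from x = -41 mm to its post (34 mm thick, foot 100 mm wide) at x = 170; cross tubes 20 mm thick, 380 long at x = 130 and 210. Rubber pad 36 mm square under the front end, underside 161 to 165 mm up (differs each time).
- bar_mid (a point): Middle of the loose square steel bar, 14 x 14 x 180 mm, 0.2 to 0.33 kg, both ends alike; x along the bar, z up. It starts lying level in the rest, its middle 37 mm above the worktop; the fingers have 114 mm of free length at its middle, between the rest's supports.
- rest_mid (a point): Where the bar's middle belongs in the rest, 37 mm above the worktop; x along the bar's direction (either way round). Pale wooden rest, fixed: base 170 x 60 mm, 8 thick; two supports 16 mm thick centred 65 mm either side of the middle, 46 mm high, each with a slot open at the top, 26 mm wide, floor 30 mm above the worktop, in which the bar lies loosely.
- detergent: Bystander: white detergent bottle, 84 mm across and 210 mm high, standing; origin at the centre of its underside. Do not move it.
- mug: Bystander: white mug, 80 mm across and 95 mm high, standing; origin at the centre of its underside. Do not move it.
- soap_box: Bystander: low cardboard box, 100 x 70 mm and 45 mm high; origin at the centre of its underside. Do not move it.

How it is judged:
By the outcome, as a careful person would: the job done as asked, in the order asked, and still so for the second after the job is handed in, with the robot touching nothing.
It also fails if it takes over 72 s, if anything falls off the work surface, if the arm or the gripper's body presses on something with over 40 N, if the wrist force passes 120 N, or if a joint passes its speed limit or range.

### The arm

A 7-joint arm with a two-finger parallel gripper is mounted at the origin on the work surface. World frame = base frame: x ahead of the robot, y to its left, z up, the work surface at z = 0. Lengths are in m, angles in degrees, forces in N, time in s.
With the tool pointing down it reaches from about 0.4 to 0.85 m from the base axis. Payload 10.4 kg.
Tool frame: the origin (TCP) lies on the centre line of the jaws, within the pads' length; the fingertips stand 19 mm ahead of it and the grasp point (between the pads) is the TCP; z points along the fingers, y is the line along which they close (so a half turn about z gives the same grasp; the last joint's range is limited). The gripper opens to 87 mm and grips with 3 to 60 N. Pads are 19 mm wide; open, the fingers measure 117 mm over their backs; the gripper's body (75 mm by 190 mm) begins 51 mm behind the grasp point.
Start: joints at [-65.925, 19.034, -3.707, 83.658, 1.238, 77.344, -5.071], TCP at [0.268, 0.565, 0.242] pointing down, gripper open.
Joint ranges: [-148.97, 148.97], [-28.65, 121.19], [-84.17, 76.75], [9.2, 138.47], [-72.65, 252.65], [3.7, 117.97], [-149.18, 149.18]. Speed limits (degrees/s): [127.2, 127.2, 159.86, 159.86, 180, 180, 180].

### API

Orientations are given as a 3x3 rotation matrix whose columns are the frame's x, y, z axes.
In Python, from workcell import readout, optics, env, nets gives the robot as it stands.
- The arm moves only by the tool servo_tool, never from a script. Its argument "plan" is a list of rows, each an object of numbers: "tx", "ty", "tz": the shift along the tool's x, y, z in units of 4 cm (1.0 is 4 cm); "rx", "ry", "rz": the turn, a rotation vector about the tool's x, y, z in units of 30 degrees (1.0 is 30 degrees). A call has 1 to 5 rows; each row shifts and turns the commanded pose from where the row before left it, along the tool's axes as they then stand; what a row does not reach is not made up. A row lasts 1/12 s, in which the tool goes at most 41.7 mm and 7.16 degrees, less where a joint would pass 70% of its speed; a pose out of reach is approached as far as the arm can. A call with a number of a shift or a turn outside -1 to 1 is refused whole. A call with a gripper value outside its range is refused whole. "hand" is the closure in counts, from 0 (fully open) to 255 (shut), set as the call begins (left out, the last holds). The fingers move at their own pace and stop on an object; the grip force is fixed at half the most. Time passes only in rows, so rows that do not move let the fingers close. It gives the time, the measured TCP pose, the force, the opening and the grip force at its end, in the units of the state.
- readout.read_state(): the state, without advancing time (a new reading comes with each control period).
- optics.get_image(name): name is "scene" or "top"; returns a dict with "color" (400x640x3 uint8, red, green, blue), "depth" (400x640 float32, m along the optical axis (not along the pixel's ray), 0 where there is no reading), "mtx" (3x3 intrinsics, pixels), "rvec" (rotation vector, rad) and "tvec" (3), from world to camera coordinates, as OpenCV has them. Camera axes: x right, y down, z forward; pixel columns grow to the right and rows downward; lengths in m; the calibration is good to about 2 mm. A picture is of the moment at which its call begins.
- env.finish_job(): hands the job in; it is judged then, once.
Trained networks look in the newest picture that a camera, given by its name, has taken for a name from the list of things; names that differ only in an ending like _2 or _b are one class to them, and where a whole thing is asked for, a point or a joint stands for the part that bears it (a point fixed in the world has none). Each returns a list of dicts, best first, with "conf" (0 to 1); they miss things now and then, are a little off and sometimes report something else, mostly with a low value. They report only what shows in the picture. A call takes as long as a camera call.
- nets.recognise(camera, query): "point" ([column, row] in pixels, amid what is visible of it).
The state is a dict: "t": time; "qpos": joint angles; "dq": joint speeds; "tau": joint torques, N m; "ee_pos": TCP position; "orientation": TCP orientation; "force": force on the tool from outside, world axes, zero at the start; "ft_torque": the same for the moment, N m; "width": finger opening in m; "grip_force": force on a finger pad.
Only numpy, scipy, OpenCV 4.12 (cv2) and the standard library are available. Lean on these libraries where they do the work, as an engineer would, in place of code of your own. Each camera call takes 0.05 s, during which the arm holds its last target. There are 200 camera calls.

## Working session

There is one attempt and no reset: what is moved stays moved. The work goes in short steps, Python scripts to look and compute and a tool call to move; the robot and the scene stay as the last step left them, time stands still between calls to the robot, and variables do not carry over. Pictures are saved under pics/ and viewed, at most 10 in all, crops included, and the job is handed in when it is done.

Besides the shell and the picture viewer there is one more tool, called after "Emit:" in YAML: its name, and indented under it one key for each argument. servo_tool: Moves the arm, as the interface text tells. Shifts and turns lie within -1 to 1; 1 stands for 4 cm of shift or 30 degrees of turn. Its arguments: {"type":"object","properties":{"plan":{"type":"array"},"hand":{"type":"number"}},"required":["plan"]}

```bash
mkdir -p pics; cat > h.py <<'E'
import numpy as np,cv2
from workcell import readout,optics,env,nets
def cam(n):
    d=optics.get_image(n); R=cv2.Rodrigues(np.array(d['rvec'],float))[0]; return d,R,np.array(d['tvec'],float).ravel()
def pt(c,u,v,z=None):
    d,R,t=c; K=d['mtx']; ray=np.linalg.inv(K)@[u,v,1.]
    if z is None:
        Z=d['depth'][int(v),int(u)]; return R.T@(ray*Z-t)
    o=-R.T@t; w=R.T@ray; return o+w*(z-o[2])/w[2]
def cloud(c):
    d,R,t=c; h,w=d['depth'].shape; u,v=np.meshgrid(np.arange(w),np.arange(h))
    r=np.stack([u,v,np.ones_like(u)],-1)@np.linalg.inv(d['mtx']).T
    P=(r*d['depth'][...,None]-t)@R; P[d['depth']==0]=np.nan; return P
def save(c,n): cv2.imwrite('pics/'+n+'.png',c[0]['color'][...,::-1])
E
python3 - <<'E'
from h import *
np.set_printoptions(precision=4,suppress=True)
for n in ['scene','top']:
    c=cam(n); save(c,n+'1'); print(n,-c[1].T@c[2], c[1][2])
    for q in ['jack','collar_center','collar','rail','bar_mid','rest_mid','detergent','mug','soap_box']:
        for r in nets.recognise(n,q)[:2]:
            u,v=r['point']; print(q,round(r['conf'],2),np.round([u,v]),pt(c,u,v))
s=readout.read_state(); print(s)
E
```

```text
scene [ 1.1031 -0.6223  0.9117] [-0.4758  0.5472 -0.6886]
jack 0.81 [345. 217.] [0.6363 0.0393 0.0912]
collar_center 0.7 [347. 209.] [0.6381 0.0423 0.1176]
collar 0.95 [349. 208.] [0.639  0.0505 0.1163]
rail 0.63 [401. 218.] [ 0.6986  0.2045 -0.0001]
bar_mid 0.94 [210. 256.] [ 0.4481 -0.2231  0.0434]
rest_mid 0.57 [211. 263.] [ 0.4395 -0.2214  0.0072]
detergent 0.66 [347. 210.] [0.6408 0.0419 0.1174]
detergent 0.56 [368. 123.] [0.4672 0.3658 0.1136]
mug 0.6 [405. 142.] [0.579  0.3897 0.084 ]
soap_box 0.72 [196. 360.] [ 0.6276 -0.4128  0.0443]
top [0.3253 0.0062 1.1695] [ 0.1937  0.0141 -0.981 ]
jack 0.63 [304. 181.] [0.5794 0.0588 0.1197]
collar_center 0.92 [301. 174.] [0.578  0.0625 0.1938]
collar 0.95 [303. 176.] [0.5907 0.0617 0.1228]
collar 0.59 [305. 182.] [0.5763 0.0557 0.1171]
rail 0.75 [304. 116.] [0.7366 0.0588 0.2033]
bar_mid 0.65 [302. 175.] [0.5776 0.0609 0.1937]
rest_mid 0.69 [400. 237.] [ 0.4328 -0.2196  0.0464]
rest_mid 0.62 [177. 189.] [0.5761 0.4601 0.0038]
detergent 0.61 [182. 226.] [0.4439 0.3793 0.1522]
mug 0.9 [177. 186.] [0.5867 0.4581 0.0064]
soap_box 0.56 [461. 180.] [ 0.6033 -0.405   0.0492]
soap_box 0.38 [181. 187.] [0.582  0.4478 0.0063]
{'t': 1.0, 'qpos': array([-65.9242,  19.0342,  -3.7059,  83.6581,   1.2391,  77.3452,
        -5.0688]), 'dq': array([ 0.0523, -0.0019, -0.0018,  0.0491, -0.0535,  0.1017, -0.0054]), 'tau': array([  0.0003, -62.3022,   0.0247, -39.0111,  -0.0612,   0.0315,
         0.    ]), 'ee_pos': array([0.2678, 0.5647, 0.2416]), 'orientation': array([[-0.9036,  0.4285,  0.    ],
       [ 0.4285,  0.9036,  0.    ],
       [-0.    ,  0.    , -1.    ]]), 'force': array([ 0.7516,  0.0249, -0.5313]), 'ft_torque': array([ 0.0013, -0.0006, -0.035 ]), 'grip_force': 0.0, 'width': 0.08715126697068223}
```

View pics/scene1.png

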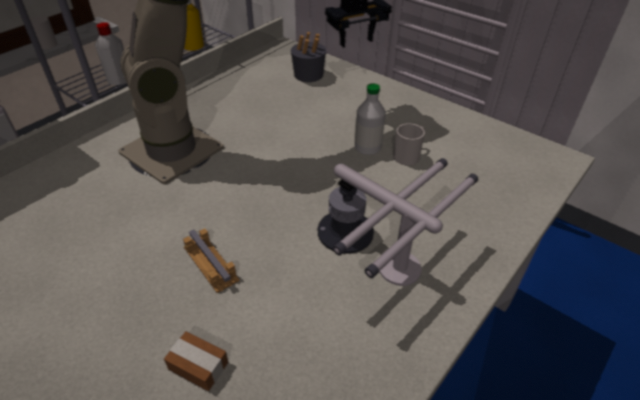

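View pics/top1.png

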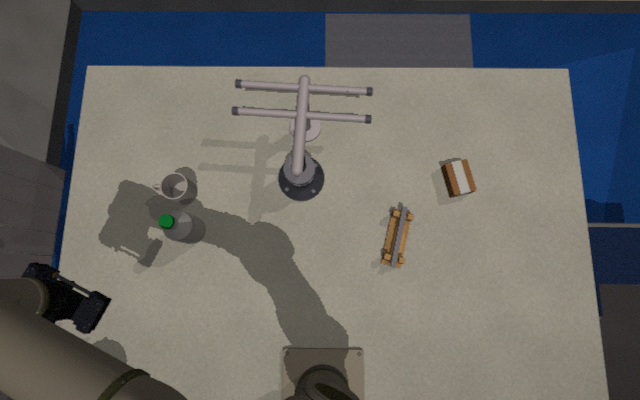

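The scene view shows the jack at (347,215) under the rail, the bar in its rest at (210,258) and the soap box at (196,360). In the top view the jack is at (301,178) and the bar at (398,236).

```bash
cat > m.py <<'E'
from h import *
from scipy.optimize import least_squares
np.set_printoptions(precision=4,suppress=True)
def circ(p,r):
    return least_squares(lambda x:np.hypot(*(p-x).T)-r,p.mean(0),loss='soft_l1',f_scale=.002).x
im=[]
for n in ['scene','top']:
    c=cam(n); P=cloud(c).reshape(-1,3); C=c[0]['color'].reshape(-1,3).astype(int); print(n,c[0]['mtx'][0,0])
    near=np.hypot(P[:,0]-.6,P[:,1]-.06)<.1
    r=P[near&(P[:,2]>.085)&(P[:,2]<.115)]; print('rim',len(r),circ(r[:,:2],.045))
    f=P[near&(P[:,2]>.012)&(P[:,2]<.022)]; print('foot',len(f),f.mean(0))
    t=P[(abs(P[:,1]-.06)<.06)&(P[:,2]>.198)&(P[:,2]<.215)&(P[:,0]>.5)&(P[:,0]<.9)]
    vx,vy,x0,y0=cv2.fitLine(t[:,:2].astype(np.float32),cv2.DIST_HUBER,0,.001,.001).ravel()
    print('rail',len(t),np.degrees(np.arctan2(vy,vx)),x0,y0,'y@.6',y0+vy/vx*(.6-x0),t[:,0].min(),t[:,2].max())
    nb=(np.hypot(P[:,0]-.44,P[:,1]+.222)<.13)
    sat=C.max(1)-C.min(1)
    b=P[nb&(P[:,2]>.037)&(P[:,2]<.05)&(sat<35)]
    vx,vy,x0,y0=cv2.fitLine(b[:,:2].astype(np.float32),cv2.DIST_HUBER,0,.001,.001).ravel()
    s=(b[:,0]-x0)*vx+(b[:,1]-y0)*vy; m=(s.min()+s.max())/2
    print('bar',len(b),np.degrees(np.arctan2(vy,vx)),x0+vx*m,y0+vy*m,np.ptp(s),np.median(b[:,2]))
    w=P[nb&(P[:,2]>.02)&(P[:,2]<.055)&(sat>=45)]; print('wood',len(w),cv2.minAreaRect(w[:,:2].astype(np.float32)))
    uv=(c[1]@np.array([.6,.06,.1])+c[2]); uv=c[0]['mtx']@uv; u,v=(uv[:2]/uv[2]).astype(int)
    im.append(cv2.resize(c[0]['color'][v-35:v+35,u-35:u+35,::-1],(400,400),interpolation=cv2.INTER_CUBIC))
cv2.imwrite('pics/jack.png',np.clip(np.hstack(im)*1.6,0,255))
E
python3 m.py
```

```text
scene 486.2071742735388
rim 329 [0.6148 0.0728]
foot 458 [0.6155 0.047  0.0151]
rail 1513 -2.9801018 0.74328387 0.059395235 y@.6 0.06685453 0.5795167854032968 0.20959554961189683
bar 411 -12.5564 0.4357025487039273 -0.22109992068988327 0.183146262331262 0.04332191350944177
wood 239 ((0.4349316656589508, -0.22053220868110657), (0.0600210577249527, 0.14820048213005066), 76.5701904296875)
top 384.7564169118402
rim 73 [0.6167 0.073 ]
foot 554 [0.5906 0.0651 0.0156]
rail 1349 -3.2406442 0.72796404 0.06531208 y@.6 0.07255744 0.577764324918697 0.21221089663356205
bar 287 -13.089511 0.4356073020437579 -0.2178417828467459 0.17932853027399048 0.04385649835422543
wood 187 ((0.43215683102607727, -0.2170686423778534), (0.05856391042470932, 0.15016134083271027), 76.92554473876953)[ WARN:0@1.303] global loadsave.cpp:1063 imwrite_ Unsupported depth image for selected encoder is fallbacked to CV_8U.
```

View pics/jack.png

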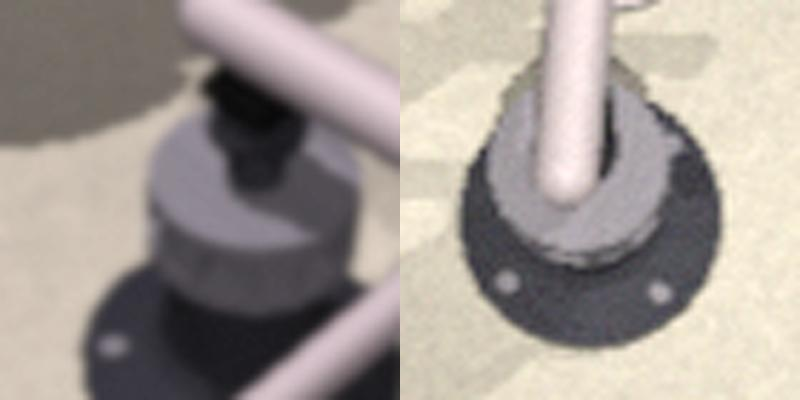

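The crop shows the collar clearly in both views, but no holes stand out. I'll unwrap the rim in colour and depth.

```bash
cat > rim.py <<'E'
from h import *
import sys
cx,cy=map(float,sys.argv[1:3])
ims=[]
for n in ['scene','top']:
    c=cam(n); d,R,t=c
    az=np.radians(np.arange(-180,180,.5)); zz=np.linspace(.125,.075,60)
    A,Z=np.meshgrid(az,zz)
    X=np.stack([cx+.045*np.cos(A),cy+.045*np.sin(A),Z],-1)@R.T+t
    uv=X@d['mtx'].T; uv=(uv[...,:2]/uv[...,2:]).astype(np.float32)
    im=cv2.remap(d['color'],uv[...,0],uv[...,1],cv2.INTER_CUBIC)[...,::-1]
    dd=cv2.remap(d['depth'],uv[...,0],uv[...,1],cv2.INTER_NEAREST)-X[...,2]
    im=np.clip(im.astype(float)*1.8,0,255).astype(np.uint8)
    g=np.clip(128+dd*5000,0,255).astype(np.uint8)
    ims+= [im,np.repeat(g[...,None],3,2)]
    for a in range(-180,180,10): ims[-2][:3,(a+180)*2]=(0,0,255)
    print(n,[(int(np.degrees(az[k])),int(1000*np.median(dd[20:40,k:k+10]))) for k in range(0,720,10)])
o=np.vstack([cv2.resize(i,(720,140)) for i in ims]); cv2.imwrite('pics/'+sys.argv[3]+'.png',o)
E
python3 rim.py .616 .071 rim1
```

```text
scene [(-180, -27), (-175, -27), (-170, -26), (-165, -27), (-160, -21), (-155, -17), (-150, -11), (-145, 0), (-140, 5), (-135, 10), (-130, 11), (-125, 13), (-119, 14), (-115, 1), (-110, 1), (-105, 2), (-100, 2), (-95, 3), (-90, 0), (-85, 1), (-80, 9), (-75, 14), (-70, 15), (-65, 11), (-59, 6), (-55, 0), (-50, 1), (-45, 3), (-40, 2), (-35, 1), (-29, 2), (-25, 4), (-20, 14), (-14, 13), (-10, 11), (-5, 7), (0, 3), (5, 1), (10, 1), (14, 5), (20, 2), (25, 130), (29, 0), (35, -8), (40, -17), (45, -24), (50, -30), (55, -26), (59, -28), (65, -27), (70, -26), (75, -28), (80, -29), (85, -29), (90, -30), (95, -29), (100, -67), (105, -71), (110, -75), (115, -77), (119, -81), (125, -81), (130, -74), (135, -74), (140, -73), (145, -67), (150, -32), (155, -28), (160, -30), (165, -28), (170, -27), (175, -29)]
top [(-180, 3), (-175, 2), (-170, 4), (-165, 4), (-160, 5), (-155, 4), (-150, 5), (-145, 9), (-140, 11), (-135, 12), (-130, 12), (-125, 12), (-119, 18), (-115, 78), (-110, 78), (-105, 14), (-100, 85), (-95, 82), (-90, 88), (-85, 90), (-80, 90), (-75, 87), (-70, 86), (-65, -19), (-59, -18), (-55, -23), (-50, -21), (-45, -21), (-40, -22), (-35, -21), (-29, -21), (-25, -19), (-20, -20), (-14, -98), (-10, -105), (-5, -109), (0, -111), (5, -112), (10, -109), (14, -112), (20, -110), (25, -106), (29, -101), (35, -18), (40, -21), (45, -21), (50, -22), (55, -18), (59, -18), (65, -19), (70, -19), (75, -18), (80, -18), (85, -20), (90, -19), (95, -21), (100, -20), (105, -20), (110, -19), (115, -15), (119, -18), (125, -14), (130, -4), (135, -4), (140, -2), (145, -6), (150, -10), (155, 2), (160, 9), (165, 9), (170, 6), (175, 5)]
```

View pics/rim1.png

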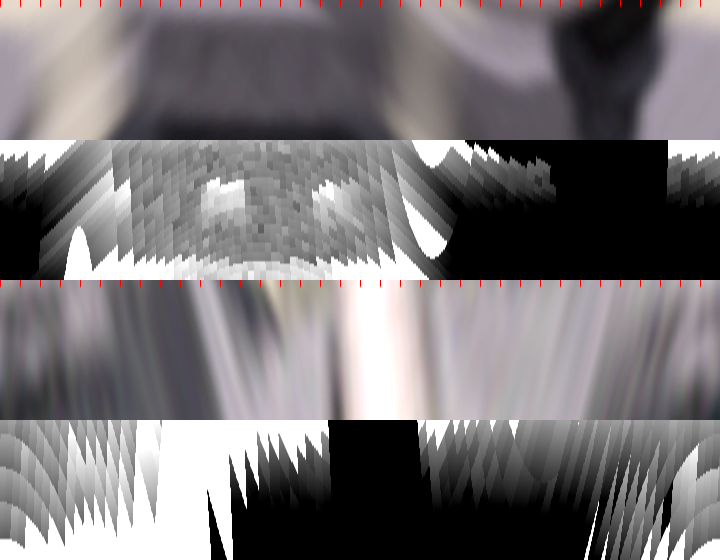

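Depth shows two holes, at about -69° and -10°, so the hole pattern is roughly -9.5° + 60k. I'll refine the collar centre and write a move calculator.

```bash
cat > go.py <<'E'
# go.py n x y z yaw n x y z yaw ... : rows in tool axes from the present pose, tool down
from h import *
import sys
s=readout.read_state(); R=np.array(s['orientation']); p=np.array(s['ee_pos'])
a=list(map(float,sys.argv[1:])); yaw=np.arctan2(R[1,0],R[0,0])
print('t',s['t'],'p',p.round(4),'yaw',np.degrees(yaw).round(2),'j7',s['qpos'][6].round(1),'F',s['force'].round(1),'w',s['width'].round(4))
for i in range(0,len(a),5):
    n=int(a[i]); tgt=np.array(a[i+1:i+4]); dy=(np.radians(a[i+4])-yaw+np.pi)%(2*np.pi)-np.pi
    for k in range(n):
        Rk=np.array([[np.cos(yaw),np.sin(yaw),0],[np.sin(yaw),-np.cos(yaw),0],[0,0,-1]])
        d=Rk.T@((tgt-p)/n)/.04; print(n-k,np.round(d,3),'rz',round(-np.degrees(dy/n)/30,3)); yaw+=dy/n
    p=tgt
E
cat > col.py <<'E'
from h import *
def fit(c,c0=(.616,.072)):
    from scipy.optimize import least_squares
    P=cloud(c).reshape(-1,3); x=np.array(c0)
    for _ in range(6):
        r=np.hypot(*(P[:,:2]-x).T); m=(P[:,2]>.085)&(P[:,2]<.1165)&(abs(r-.045)<.004)
        q=P[m,:2]; x=least_squares(lambda y:np.hypot(*(q-y).T)-.045,x,loss='soft_l1',f_scale=.001).x
    r=np.hypot(*(P[:,:2]-x).T); h=P[(P[:,2]>.0905)&(P[:,2]<.108)&(r<.0405)&(r>.015)]
    az=np.arctan2(h[:,1]-x[1],h[:,0]-x[0]); 
    # hole phase: all inside points must lie within +-9mm of a hole's centre line
    ph=np.radians(np.arange(-30,30,.25)); rr=np.hypot(*(h[:,:2]-x).T); o=np.radians(60)
    cost=[]
    for f in ph:
        d=(az-f+o/2)%o-o/2; cost.append(np.maximum(abs(rr*np.sin(d))-.008,0).mean())
    cost=np.array(cost); g=ph[cost<cost.min()+1e-4]
    return x,m.sum(),len(h),np.degrees([g.min(),g.max()]),np.degrees(ph[cost.argmin()])
if __name__=='__main__':
    for n in ['scene','top']: print(n,*fit(cam(n)))
E
python3 col.py; python3 go.py 5 .3 .5 .40 155 9 .5 .2 .42 158 9 .48 -.12 .38 162
```

```text
scene [0.61537768 0.07214373] 309 21 [-12.    -7.75] -9.75col.py:14: RuntimeWarning: Mean of empty slice.
  d=(az-f+o/2)%o-o/2; cost.append(np.maximum(abs(rr*np.sin(d))-.008,0).mean())
  ret = ret.dtype.type(ret / rcount)
Traceback (most recent call last):
  File "col.py", line 18, in <module>
    for n in ['scene','top']: print(n,*fit(cam(n)))
                                       ~~~^^^^^^^^
  File "col.py", line 16, in fit
    return x,m.sum(),len(h),np.degrees([g.min(),g.max()]),np.degrees(ph[cost.argmin()])
                                        ~~~~~^^
ValueError: zero-size array to reduction operation minimum which has no identity
Traceback (most recent call last):
  File "go.py", line 6, in <module>
    print('t',s['t'],'p',p.round(4),'yaw',np.degrees(yaw).round(2),'j7',s['qpos'][6].round(1),'F',s['force'].round(1),'w',s['width'].round(4))
                                                                                                                          ^^^^^^^^^^^^^^^^
AttributeError: 'float' object has no attribute 'round'
```

```bash
sed -i "s/s\['width'\].round(4)/round(s['width'],4)/" go.py; python3 go.py 5 .3 .5 .40 155 9 .5 .2 .42 158 9 .48 -.12 .38 162
```

```text
t 1.3 p [0.2678 0.5648 0.2416] yaw 154.63 j7 -5.1 F [ 0.5  0.7 -0.1] w 0.087
5 [-0.284 -0.224 -0.792] rz -0.002
4 [-0.284 -0.224 -0.792] rz -0.002
3 [-0.284 -0.224 -0.792] rz -0.002
2 [-0.283 -0.225 -0.792] rz -0.002
1 [-0.283 -0.225 -0.792] rz -0.002
9 [-0.856 -0.52  -0.056] rz -0.011
8 [-0.853 -0.525 -0.056] rz -0.011
7 [-0.85  -0.53  -0.056] rz -0.011
6 [-0.846 -0.535 -0.056] rz -0.011
5 [-0.843 -0.54  -0.056] rz -0.011
4 [-0.84  -0.545 -0.056] rz -0.011
3 [-0.837 -0.55  -0.056] rz -0.011
2 [-0.834 -0.555 -0.056] rz -0.011
1 [-0.831 -0.56  -0.056] rz -0.011
9 [-0.281 -0.845  0.111] rz -0.015
8 [-0.275 -0.847  0.111] rz -0.015
7 [-0.268 -0.849  0.111] rz -0.015
6 [-0.262 -0.851  0.111] rz -0.015
5 [-0.255 -0.853  0.111] rz -0.015
4 [-0.248 -0.855  0.111] rz -0.015
3 [-0.242 -0.857  0.111] rz -0.015
2 [-0.235 -0.859  0.111] rz -0.015
1 [-0.229 -0.861  0.111] rz -0.015
```

Emit:
servo_tool:
  plan:
    - {"tx":-0.28,"ty":-0.22,"tz":-0.8}
    - {"tx":-0.28,"ty":-0.22,"tz":-0.8}
    - {"tx":-0.28,"ty":-0.22,"tz":-0.8}
    - {"tx":-0.28,"ty":-0.22,"tz":-0.8}
    - {"tx":-0.28,"ty":-0.22,"tz":-0.8}

```text
invalid input
```

Emit:
servo_tool:
  plan:
    - {"tx":-0.85,"ty":-0.53,"tz":-0.05,"rz":-0.01}
    - {"tx":-0.85,"ty":-0.53,"tz":-0.05,"rz":-0.01}
    - {"tx":-0.85,"ty":-0.53,"tz":-0.05,"rz":-0.01}
    - {"tx":-0.85,"ty":-0.54,"tz":-0.05,"rz":-0.01}
    - {"tx":-0.84,"ty":-0.54,"tz":-0.05,"rz":-0.01}

```text
invalid input
```

Emit:
servo_tool:
  plan:
    - {"tx":-0.84,"ty":-0.55,"tz":-0.05,"rz":-0.01}
    - {"tx":-0.84,"ty":-0.55,"tz":-0.05,"rz":-0.01}
    - {"tx":-0.83,"ty":-0.56,"tz":-0.05,"rz":-0.01}
    - {"tx":-0.83,"ty":-0.56,"tz":-0.05,"rz":-0.01}

```text
invalid input
```

Emit:
servo_tool:
  plan:
    - {"tx":-0.28,"ty":-0.85,"tz":0.1,"rz":-0.02}
    - {"tx":-0.28,"ty":-0.85,"tz":0.1,"rz":-0.02}
    - {"tx":-0.27,"ty":-0.85,"tz":0.1,"rz":-0.02}
    - {"tx":-0.26,"ty":-0.85,"tz":0.1,"rz":-0.02}
    - {"tx":-0.25,"ty":-0.85,"tz":0.1,"rz":-0.02}

```text
invalid input
```

Emit:
servo_tool:
  plan:
    - {"tx":-0.25,"ty":-0.85,"tz":0.1,"rz":-0.02}
    - {"tx":-0.24,"ty":-0.85,"tz":0.1,"rz":-0.02}
    - {"tx":-0.23,"ty":-0.86,"tz":0.1,"rz":-0.02}
    - {"tx":-0.23,"ty":-0.86,"tz":0.1,"rz":-0.02}
    - {}

```text
invalid input
```

```bash
python3 m.py 2>/dev/null| grep -E "bar|wood"; python3 go.py 6 .4357 -.2195 .2 167.2 6 .4357 -.2195 .037 167.2; python3 -c "
from h import *
print(readout.read_state()['qpos'])"
```

```text
bar 403 -12.6419 0.43593296535628306 -0.22099407753270414 0.18308829621747258 0.043178750946365585
wood 234 ((0.43504104018211365, -0.22029003500938416), (0.05987092852592468, 0.1502618044614792), 76.72183227539062)
bar 286 -13.046983 0.43537530833702004 -0.21772680122386473 0.1796933919488131 0.043796289347114006
wood 186 ((0.43227916955947876, -0.21721947193145752), (0.058557190001010895, 0.15054599940776825), 77.20272827148438)
t 1.4 p [0.2678 0.5647 0.2415] yaw 154.63 j7 -5.1 F [-0.8 -1.3 -0.6] w 0.0869
6 [-2.032 -2.653  0.173] rz -0.07
5 [-1.934 -2.725  0.173] rz -0.07
4 [-1.833 -2.794  0.173] rz -0.07
3 [-1.73  -2.859  0.173] rz -0.07
2 [-1.624 -2.921  0.173] rz -0.07
1 [-1.516 -2.978  0.173] rz -0.07
6 [0.    0.    0.679] rz -0.0
5 [0.    0.    0.679] rz -0.0
4 [0.    0.    0.679] rz -0.0
3 [0.    0.    0.679] rz -0.0
2 [0.    0.    0.679] rz -0.0
1 [0.    0.    0.679] rz -0.0
[-65.9231003   19.03468248  -3.70817519  83.65994072   1.23752016
  77.34494347  -5.06966888]
```

Emit:
servo_tool:
  plan:
    - {"tx":-0.28,"ty":-0.22,"tz":-0.8,"rx":0,"ry":0,"rz":0}
    - {"tx":-0.28,"ty":-0.22,"tz":-0.8,"rx":0,"ry":0,"rz":0}
    - {"tx":-0.28,"ty":-0.22,"tz":-0.8,"rx":0,"ry":0,"rz":0}
    - {"tx":-0.28,"ty":-0.22,"tz":-0.8,"rx":0,"ry":0,"rz":0}
    - {"tx":-0.28,"ty":-0.22,"tz":-0.8,"rx":0,"ry":0,"rz":0}
  hand: 0

```text
t: 1.82
ee_pos: [0.2997, 0.5001, 0.4033]
orientation: [[-0.904, 0.428, 0.0], [0.428, 0.904, 0.0], [-0.0, 0.0, -1.0]]
force: [0.2, 0.7, 0.3]
width: 0.0868
grip_force: 0.0
```

All keys are needed. I'll continue along the path.

Emit:
servo_tool:
  plan:
    - {"tx":-0.85,"ty":-0.53,"tz":-0.05,"rx":0,"ry":0,"rz":-0.01}
    - {"tx":-0.85,"ty":-0.53,"tz":-0.05,"rx":0,"ry":0,"rz":-0.01}
    - {"tx":-0.85,"ty":-0.53,"tz":-0.05,"rx":0,"ry":0,"rz":-0.01}
    - {"tx":-0.85,"ty":-0.54,"tz":-0.05,"rx":0,"ry":0,"rz":-0.01}
    - {"tx":-0.84,"ty":-0.54,"tz":-0.05,"rx":0,"ry":0,"rz":-0.01}

```text
t: 2.23
ee_pos: [0.4095, 0.3311, 0.4119]
orientation: [[-0.915, 0.404, 0.0], [0.404, 0.915, 0.001], [-0.0, 0.001, -1.0]]
force: [0.3, -0.1, 0.5]
width: 0.0872
grip_force: 0.0
```

Emit:
servo_tool:
  plan:
    - {"tx":-0.84,"ty":-0.55,"tz":-0.05,"rx":0,"ry":0,"rz":-0.01}
    - {"tx":-0.84,"ty":-0.55,"tz":-0.05,"rx":0,"ry":0,"rz":-0.01}
    - {"tx":-0.83,"ty":-0.56,"tz":-0.05,"rx":0,"ry":0,"rz":-0.01}
    - {"tx":-0.83,"ty":-0.56,"tz":-0.05,"rx":0,"ry":0,"rz":-0.01}

```text
t: 2.57
ee_pos: [0.4967, 0.1964, 0.42]
orientation: [[-0.923, 0.385, 0.001], [0.385, 0.923, 0.001], [-0.0, 0.001, -1.0]]
force: [1.0, 0.5, 0.5]
width: 0.0872
grip_force: 0.0
```

Emit:
servo_tool:
  plan:
    - {"tx":-0.28,"ty":-0.85,"tz":0.1,"rx":0,"ry":0,"rz":-0.02}
    - {"tx":-0.28,"ty":-0.85,"tz":0.1,"rx":0,"ry":0,"rz":-0.02}
    - {"tx":-0.27,"ty":-0.85,"tz":0.1,"rx":0,"ry":0,"rz":-0.02}
    - {"tx":-0.26,"ty":-0.85,"tz":0.1,"rx":0,"ry":0,"rz":-0.02}
    - {"tx":-0.25,"ty":-0.85,"tz":0.1,"rx":0,"ry":0,"rz":-0.02}

```text
t: 2.98
ee_pos: [0.4833, 0.0187, 0.3995]
orientation: [[-0.942, 0.336, 0.0], [0.336, 0.942, 0.0], [-0.0, 0.001, -1.0]]
force: [0.0, 0.0, -0.3]
width: 0.087
grip_force: 0.0
```

Emit:
servo_tool:
  plan:
    - {"tx":-0.25,"ty":-0.85,"tz":0.1,"rx":0,"ry":0,"rz":-0.02}
    - {"tx":-0.24,"ty":-0.85,"tz":0.1,"rx":0,"ry":0,"rz":-0.02}
    - {"tx":-0.23,"ty":-0.86,"tz":0.1,"rx":0,"ry":0,"rz":-0.02}
    - {"tx":-0.23,"ty":-0.86,"tz":0.1,"rx":0,"ry":0,"rz":-0.02}
    - {"tx":0,"ty":0,"tz":0,"rx":0,"ry":0,"rz":0}

```text
t: 3.4
ee_pos: [0.4739, -0.1288, 0.3834]
orientation: [[-0.952, 0.305, 0.0], [0.305, 0.952, -0.001], [-0.001, -0.001, -1.0]]
force: [-0.3, 0.2, 0.1]
width: 0.0869
grip_force: 0.0
```

```bash
python3 go.py 6 .4357 -.2195 .2 167.2 5 .4357 -.2195 .038 167.2; python3 -c "
from h import *
print(readout.read_state()['qpos'])"
```

```text
t 3.4 p [ 0.4739 -0.1288  0.3834] yaw 162.22 j7 81.5 F [-0.3  0.2  0.1] w 0.0869
6 [ 0.036 -0.408  0.764] rz -0.028
5 [ 0.042 -0.408  0.764] rz -0.028
4 [ 0.048 -0.407  0.764] rz -0.028
3 [ 0.054 -0.406  0.764] rz -0.028
2 [ 0.06  -0.406  0.764] rz -0.028
1 [ 0.066 -0.405  0.764] rz -0.028
5 [0.   0.   0.81] rz 0.0
4 [0.   0.   0.81] rz 0.0
3 [0.   0.   0.81] rz 0.0
2 [0.   0.   0.81] rz 0.0
1 [0.   0.   0.81] rz 0.0
[-22.37127592  -1.9584989   31.62491379  90.47595534   1.10271733
  91.16042462  81.48011998]
```

Emit:
servo_tool:
  plan:
    - {"tx":0.04,"ty":-0.41,"tz":0.76,"rx":0,"ry":0,"rz":-0.03}
    - {"tx":0.04,"ty":-0.41,"tz":0.76,"rx":0,"ry":0,"rz":-0.03}
    - {"tx":0.05,"ty":-0.41,"tz":0.76,"rx":0,"ry":0,"rz":-0.03}
    - {"tx":0.05,"ty":-0.41,"tz":0.76,"rx":0,"ry":0,"rz":-0.03}
    - {"tx":0.06,"ty":-0.41,"tz":0.76,"rx":0,"ry":0,"rz":-0.03}

```text
t: 3.82
ee_pos: [0.4441, -0.1983, 0.2304]
orientation: [[-0.975, 0.22, 0.001], [0.22, 0.975, 0.0], [-0.001, 0.0, -1.0]]
force: [0.6, -0.6, -0.3]
width: 0.087
grip_force: 0.0
```

Emit:
servo_tool:
  plan:
    - {"tx":0.06,"ty":-0.41,"tz":0.76,"rx":0,"ry":0,"rz":-0.03}
    - {"tx":0,"ty":0,"tz":0.75,"rx":0,"ry":0,"rz":0}
    - {"tx":0,"ty":0,"tz":0.75,"rx":0,"ry":0,"rz":0}
    - {"tx":0,"ty":0,"tz":0.75,"rx":0,"ry":0,"rz":0}
    - {"tx":0,"ty":0,"tz":0,"rx":0,"ry":0,"rz":0}

```text
t: 4.23
ee_pos: [0.4356, -0.212, 0.1066]
orientation: [[-0.979, 0.206, -0.007], [0.206, 0.979, 0.001], [0.007, -0.0, -1.0]]
force: [0.2, 0.8, -1.0]
width: 0.0869
grip_force: 0.0
```

```bash
python3 go.py 4 .4357 -.2195 .038 167.2
```

```text
t 4.2333 p [ 0.4356 -0.212   0.1066] yaw 168.13 j7 105.2 F [ 0.2  0.8 -1. ] w 0.0869
4 [-0.01  -0.046  0.429] rz 0.008
3 [-0.01  -0.046  0.429] rz 0.008
2 [-0.01  -0.046  0.429] rz 0.008
1 [-0.011 -0.046  0.429] rz 0.008
```

Emit:
servo_tool:
  plan:
    - {"tx":-0.01,"ty":-0.05,"tz":0.43,"rx":0,"ry":0,"rz":0.01}
    - {"tx":-0.01,"ty":-0.05,"tz":0.43,"rx":0,"ry":0,"rz":0.01}
    - {"tx":-0.01,"ty":-0.05,"tz":0.43,"rx":0,"ry":0,"rz":0.01}
    - {"tx":-0.01,"ty":-0.05,"tz":0.43,"rx":0,"ry":0,"rz":0.01}
    - {"tx":0,"ty":0,"tz":0,"rx":0,"ry":0,"rz":0}

```text
t: 4.65
ee_pos: [0.4377, -0.221, 0.0414]
orientation: [[-0.974, 0.226, -0.003], [0.226, 0.974, 0.001], [0.003, -0.0, -1.0]]
force: [-0.3, -0.9, 0.4]
width: 0.0868
grip_force: 0.0
```

```bash
python3 go.py 1 .4357 -.2195 .037 167.2; python3 -c "
from h import *
print(readout.read_state()['orientation'])"
```

```text
t 4.65 p [ 0.4377 -0.221   0.0414] yaw 166.93 j7 110.0 F [-0.3 -0.9  0.4] w 0.0868
1 [0.058 0.025 0.109] rz -0.009
[[-9.74085473e-01  2.26164837e-01 -2.63789656e-03]
 [ 2.26164095e-01  9.74089044e-01  5.80293086e-04]
 [ 2.70078802e-03 -3.13424221e-05 -9.99996352e-01]]
```

Emit:
servo_tool:
  plan:
    - {"tx":0.04,"ty":0.02,"tz":0.08,"rx":0,"ry":0,"rz":-0.01}
    - {"tx":0,"ty":0,"tz":0,"rx":0,"ry":0,"rz":0}
    - {"tx":0,"ty":0,"tz":0,"rx":0,"ry":0,"rz":0}

```text
t: 4.9
ee_pos: [0.4379, -0.2201, 0.0404]
orientation: [[-0.975, 0.221, 0.002], [0.221, 0.975, 0.0], [-0.002, 0.0, -1.0]]
force: [-0.1, 0.5, 0.6]
width: 0.0874
grip_force: 0.0
```

Emit:
servo_tool:
  hand: 255
  plan:
    - {"tx":0,"ty":0,"tz":0,"rx":0,"ry":0,"rz":0}
    - {"tx":0,"ty":0,"tz":0,"rx":0,"ry":0,"rz":0}
    - {"tx":0,"ty":0,"tz":0,"rx":0,"ry":0,"rz":0}
    - {"tx":0,"ty":0,"tz":0,"rx":0,"ry":0,"rz":0}
    - {"tx":0,"ty":0,"tz":0,"rx":0,"ry":0,"rz":0}

```text
t: 5.32
ee_pos: [0.4371, -0.2201, 0.0392]
orientation: [[-0.975, 0.221, 0.0], [0.221, 0.975, 0.0], [-0.0, 0.0, -1.0]]
force: [-0.7, 0.2, -0.5]
width: 0.0611
grip_force: 0.0
```

Emit:
servo_tool:
  plan:
    - {"tx":0,"ty":0,"tz":0,"rx":0,"ry":0,"rz":0}
    - {"tx":0,"ty":0,"tz":0,"rx":0,"ry":0,"rz":0}
    - {"tx":0,"ty":0,"tz":0,"rx":0,"ry":0,"rz":0}
    - {"tx":0,"ty":0,"tz":0,"rx":0,"ry":0,"rz":0}
    - {"tx":0,"ty":0,"tz":0,"rx":0,"ry":0,"rz":0}

```text
t: 5.73
ee_pos: [0.4371, -0.2202, 0.0391]
orientation: [[-0.975, 0.221, -0.0], [0.221, 0.975, 0.0], [0.0, 0.0, -1.0]]
force: [-0.1, -0.6, 0.2]
width: 0.0285
grip_force: 0.0
```

```bash
python3 go.py 1 .4357 -.2195 .037 167.2; python3 -c "
from h import *
s=readout.read_state();print(s['orientation'],s['ft_torque'],s['qpos'])"
```

```text
t 5.7333 p [ 0.4371 -0.2202  0.0391] yaw 167.23 j7 110.3 F [-0.1 -0.6  0.2] w 0.0285
1 [0.037 0.009 0.052] rz 0.001
[[-9.75263158e-01  2.21046988e-01 -2.61766762e-05]
 [ 2.21046986e-01  9.75263157e-01  6.53696676e-05]
 [ 3.99789160e-05  5.79663531e-05 -9.99999998e-01]] [-0.00429227  0.01635254 -0.03880314] [-11.10384537  17.26840579  36.57252906 117.3527406  -13.46979869
  49.42382643 110.29834563]
```

Emit:
servo_tool:
  plan:
    - {"tx":0,"ty":0,"tz":0,"rx":0,"ry":0,"rz":0}
    - {"tx":0,"ty":0,"tz":0,"rx":0,"ry":0,"rz":0}
    - {"tx":0,"ty":0,"tz":0,"rx":0,"ry":0,"rz":0}
    - {"tx":0,"ty":0,"tz":0,"rx":0,"ry":0,"rz":0}

```text
t: 6.07
ee_pos: [0.4371, -0.2201, 0.0391]
orientation: [[-0.975, 0.221, 0.0], [0.221, 0.975, 0.0], [-0.0, 0.0, -1.0]]
force: [0.4, 0.7, 0.5]
width: 0.0141
grip_force: 30.0
```

Emit:
servo_tool:
  plan:
    - {"tx":0,"ty":0,"tz":-0.2,"rx":0,"ry":0,"rz":0}
    - {"tx":0,"ty":0,"tz":-0.5,"rx":0,"ry":0,"rz":0}
    - {"tx":0,"ty":0,"tz":-0.8,"rx":0,"ry":0,"rz":0}
    - {"tx":0,"ty":0,"tz":-0.8,"rx":0,"ry":0,"rz":0}
    - {"tx":0,"ty":0,"tz":-0.7,"rx":0,"ry":0,"rz":0}

```text
t: 6.48
ee_pos: [0.4367, -0.2206, 0.1612]
orientation: [[-0.975, 0.222, 0.0], [0.222, 0.975, -0.0], [-0.0, -0.0, -1.0]]
force: [0.5, 0.3, -1.4]
width: 0.0135
grip_force: 30.0
```

```bash
python3 go.py 10 .4577 .0993 .150 170.25
```

```text
t 6.4833 p [ 0.4367 -0.2206  0.1612] yaw 167.18 j7 102.5 F [ 0.5  0.3 -1.4] w 0.0135
10 [0.126 0.792 0.028] rz -0.01
9 [0.122 0.792 0.028] rz -0.01
8 [0.118 0.793 0.028] rz -0.01
7 [0.113 0.793 0.028] rz -0.01
6 [0.109 0.794 0.028] rz -0.01
5 [0.105 0.795 0.028] rz -0.01
4 [0.101 0.795 0.028] rz -0.01
3 [0.096 0.796 0.028] rz -0.01
2 [0.092 0.796 0.028] rz -0.01
1 [0.088 0.797 0.028] rz -0.01
```

Emit:
servo_tool:
  plan:
    - {"tx":0.12,"ty":0.79,"tz":0,"rx":0,"ry":0,"rz":-0.01}
    - {"tx":0.12,"ty":0.79,"tz":0,"rx":0,"ry":0,"rz":-0.01}
    - {"tx":0.12,"ty":0.79,"tz":0,"rx":0,"ry":0,"rz":-0.01}
    - {"tx":0.11,"ty":0.79,"tz":0,"rx":0,"ry":0,"rz":-0.01}
    - {"tx":0.11,"ty":0.79,"tz":0,"rx":0,"ry":0,"rz":-0.01}

```text
t: 6.9
ee_pos: [0.4473, -0.0596, 0.1597]
orientation: [[-0.981, 0.196, 0.0], [0.196, 0.981, 0.0], [-0.0, 0.0, -1.0]]
force: [0.8, 0.4, -2.2]
width: 0.0132
grip_force: 30.0
```

Emit:
servo_tool:
  plan:
    - {"tx":0.1,"ty":0.79,"tz":0.1,"rx":0,"ry":0,"rz":-0.01}
    - {"tx":0.1,"ty":0.8,"tz":0.2,"rx":0,"ry":0,"rz":-0.01}
    - {"tx":0.1,"ty":0.8,"tz":0.3,"rx":0,"ry":0,"rz":-0.01}
    - {"tx":0.1,"ty":0.8,"tz":0.4,"rx":0,"ry":0,"rz":-0.01}
    - {"tx":0.1,"ty":0.8,"tz":0.4,"rx":0,"ry":0,"rz":-0.01}

```text
t: 7.32
ee_pos: [0.4577, 0.1011, 0.1032]
orientation: [[-0.985, 0.17, 0.001], [0.17, 0.985, 0.0], [-0.001, 0.001, -1.0]]
force: [1.6, -0.2, -1.3]
width: 0.0141
grip_force: 30.0
```

Emit:
servo_tool:
  plan:
    - {"tx":0,"ty":0,"tz":0,"rx":0,"ry":0,"rz":0}
    - {"tx":0,"ty":0,"tz":0,"rx":0,"ry":0,"rz":0}
    - {"tx":0,"ty":0,"tz":0,"rx":0,"ry":0,"rz":0}

```text
t: 7.57
ee_pos: [0.4576, 0.0991, 0.1034]
orientation: [[-0.985, 0.17, -0.0], [0.17, 0.985, -0.001], [-0.0, -0.001, -1.0]]
force: [-0.3, 0.3, -1.6]
width: 0.0135
grip_force: 30.0
```

```bash
cat > rel.py <<'E'
from h import *
import col
np.set_printoptions(precision=4,suppress=True)
s=readout.read_state(); p=np.array(s['ee_pos']); R=np.array(s['orientation']); print(s['qpos'],p,R[:,0])
for n in ['scene','top']:
    c=cam(n)
    try: x=col.fit(c)[0]; print(n,*col.fit(c))
    except Exception as e: print(n,'no hole pts')
    P=cloud(c).reshape(-1,3); q=(P-p)@R  # tool frame
    m=(abs(q[:,1])<.03)&(abs(q[:,0])>.022)&(abs(q[:,0])<.11)&(abs(q[:,2])<.03)&(np.hypot(*(P[:,:2]-[.6154,.0722]).T)>.052)
    b=P[m]; t=b[b[:,2]>np.percentile(b[:,2],60)]
    vx,vy,x0,y0=cv2.fitLine(b[:,:2].astype(np.float32),cv2.DIST_HUBER,0,.001,.001).ravel()
    print(n,'bar',len(b),'q range x',q[m,0].min(),q[m,0].max(),'y',np.percentile(q[m,1],[5,50,95]),'ztop',np.percentile(b[:,2],[50,95]),'yaw',np.degrees(np.arctan2(vy,vx)))
    save(c,'st_'+n)
E
python3 rel.py; python3 go.py 1 .4577 .0993 .102 170.25
```

```text
[-37.2314   6.7506  20.594  116.9214  -2.789   56.7998  64.9754] [0.4576 0.0991 0.1034] [-0.9855  0.1699 -0.0001]
scene [0.6156 0.0721] 306 26 [-11.25  -7.25] -9.25
scene bar 183 q range x -0.09064979943445056 0.04916477016370433 y [-0.0099 -0.0058  0.0042] ztop [0.1062 0.1098] yaw -7.89435
top no hole pts
t 7.6667 p [0.4579 0.0986 0.1037] yaw 170.13 j7 65.0 F [-0.2 -0.5 -2.1] w 0.0135
1 [0.009 0.016 0.043] rz -0.004col.py:14: RuntimeWarning: Mean of empty slice.
  d=(az-f+o/2)%o-o/2; cost.append(np.maximum(abs(rr*np.sin(d))-.008,0).mean())
  ret = ret.dtype.type(ret / rcount)
Traceback (most recent call last):
  File "rel.py", line 11, in <module>
    b=P[m]; t=b[b[:,2]>np.percentile(b[:,2],60)]
                       ~~~~~~~~~~~~~^^^^^^^^^^^
IndexError: index -1 is out of bounds for axis 0 with size 0
```

```bash
cat > rel2.py <<'E'
from h import *
s=readout.read_state(); p=np.array(s['ee_pos']); R=np.array(s['orientation'])
c=cam('scene'); P=cloud(c); q=(P-p)@R
m=(abs(q[...,1])<.03)&(q[...,0]<-.025)&(q[...,0]>-.086)&(abs(q[...,2])<.02)
q=q[m]; 
for lo in np.arange(-.085,-.025,.015):
    k=q[(q[:,0]>=lo)&(q[:,0]<lo+.015)]; top=k[k[:,2]<-.0035]
    print(round(lo,3),len(k),len(top),'top y',(top[:,1].min()*1e3).round(1),(top[:,1].max()*1e3).round(1),'z',(np.median(top[:,2])*1e3).round(1),'side y',(np.median(k[k[:,2]>-.001,1])*1e3).round(1),'side z max',(k[:,2].max()*1e3).round(1))
ims=[]
for n,X in (('scene',c),('top',cam('top'))):
    d,Rc,t=X; uv=d['mtx']@(Rc@np.array([.55,.085,.11])+t); u,v=(uv[:2]/uv[2]).astype(int)
    ims.append(cv2.resize(d['color'][v-40:v+40,u-40:u+40,::-1],(400,400),interpolation=cv2.INTER_CUBIC).astype(float)*1.8)
cv2.imwrite('pics/st2.png',np.clip(np.hstack(ims),0,255).astype(np.uint8))
E
python3 rel2.py
```

```text
-0.085 38 19 top y -8.0 5.3 z -5.3 side y -8.1 side z max 9.0
-0.07 36 18 top y -9.3 4.2 z -4.4 side y -7.5 side z max 9.0
-0.055 36 18 top y -8.6 3.9 z -4.9 side y -8.7 side z max 7.7
-0.04 32 17 top y -10.8 4.6 z -4.7 side y -8.2 side z max 10.0Traceback (most recent call last):
  File "rel2.py", line 8, in <module>
    print(round(lo,3),len(k),len(top),'top y',(top[:,1].min()*1e3).round(1),(top[:,1].max()*1e3).round(1),'z',(np.median(top[:,2])*1e3).round(1),'side y',(np.median(k[k[:,2]>-.001,1])*1e3).round(1),'side z max',(k[:,2].max()*1e3).round(1))
                                               ~~~~~~~~~~~~^^
    return umr_minimum(a, axis, None, out, keepdims, initial, where)
ValueError: zero-size array to reduction operation minimum which has no identity
```

Emit:
servo_tool:
  plan:
    - {"tx":-0.1,"ty":0.03,"tz":0.04,"rx":0,"ry":0,"rz":-0.01}
    - {"tx":-0.2,"ty":0,"tz":0,"rx":0,"ry":0,"rz":0}
    - {"tx":-0.2,"ty":0,"tz":0,"rx":0,"ry":0,"rz":0}
    - {"tx":0,"ty":0,"tz":0,"rx":0,"ry":0,"rz":0}

```text
t: 8.05
ee_pos: [0.4795, 0.0969, 0.1018]
orientation: [[-0.986, 0.166, 0.002], [0.166, 0.986, -0.0], [-0.002, 0.0, -1.0]]
force: [-0.6, 0.0, -1.0]
width: 0.0136
grip_force: 30.0
```

```bash
python3 go.py 4 .5063 .0918 .102 170.5
```

```text
t 8.05 p [0.4795 0.0969 0.1018] yaw 170.46 j7 67.3 F [-0.6  0.  -1. ] w 0.0136
4 [-0.171 -0.004 -0.001] rz -0.0
3 [-0.171 -0.004 -0.001] rz -0.0
2 [-0.171 -0.004 -0.001] rz -0.0
1 [-0.171 -0.004 -0.001] rz -0.0
```

Emit:
servo_tool:
  plan:
    - {"tx":-0.1,"ty":0,"tz":0,"rx":0,"ry":0,"rz":0}
    - {"tx":-0.1,"ty":0,"tz":0,"rx":0,"ry":0,"rz":0}
    - {"tx":0,"ty":0,"tz":0,"rx":0,"ry":0,"rz":0}

```text
t: 8.3
ee_pos: [0.4861, 0.0961, 0.1015]
orientation: [[-0.986, 0.165, 0.0], [0.165, 0.986, -0.0], [-0.0, -0.0, -1.0]]
force: [0.1, 0.0, -2.4]
width: 0.0134
grip_force: 30.0
```

```bash
python3 go.py 3 .5063 .0918 .102 170.5; python3 -c "
from h import *
print(readout.read_state()['ft_torque'])"
```

```text
t 8.3 p [0.4861 0.0961 0.1015] yaw 170.51 j7 68.0 F [ 0.1  0.  -2.4] w 0.0134
3 [-0.172 -0.007 -0.004] rz 0.0
2 [-0.172 -0.007 -0.004] rz 0.0
1 [-0.172 -0.007 -0.004] rz 0.0
[ 0.03368447  0.0591274  -0.05038015]
```

Emit:
servo_tool:
  plan:
    - {"tx":-0.17,"ty":-0.01,"tz":0,"rx":0,"ry":0,"rz":0}
    - {"tx":-0.17,"ty":-0.01,"tz":0,"rx":0,"ry":0,"rz":0}
    - {"tx":0,"ty":0,"tz":0,"rx":0,"ry":0,"rz":0}

```text
t: 8.55
ee_pos: [0.5001, 0.0929, 0.1017]
orientation: [[-0.986, 0.165, 0.001], [0.165, 0.986, -0.0], [-0.001, 0.0, -1.0]]
force: [0.1, -0.4, -1.6]
width: 0.0139
grip_force: 30.0
```

```bash
python3 go.py 1 .5063 .0918 .102 170.5; python3 -c "
from h import *
print(readout.read_state()['ft_torque'])"
```

```text
t 8.55 p [0.5001 0.0929 0.1017] yaw 170.5 j7 69.3 F [ 0.1 -0.4 -1.6] w 0.0139
1 [-0.158 -0.001 -0.007] rz 0.0
[0.03068508 0.00937349 0.02903973]
```

Emit:
servo_tool:
  plan:
    - {"tx":-0.13,"ty":0,"tz":0,"rx":0,"ry":0,"rz":0}
    - {"tx":0,"ty":0.1,"tz":0,"rx":0,"ry":0,"rz":0.1}
    - {"tx":0,"ty":0.1,"tz":0,"rx":0,"ry":0,"rz":0.1}
    - {"tx":-0.01,"ty":0.1,"tz":0,"rx":0,"ry":0,"rz":0.09}
    - {"tx":0,"ty":0,"tz":0,"rx":0,"ry":0,"rz":0}

```text
t: 8.97
ee_pos: [0.5071, 0.1047, 0.1015]
orientation: [[-0.95, 0.313, 0.0], [0.313, 0.95, 0.0], [-0.0, 0.0, -1.0]]
force: [1.3, -0.7, -2.0]
width: 0.014
grip_force: 30.0
```

```bash
cat > sw.py <<'E'
# sw.py deg_per_row : tool-axis row for a rigid clockwise turn about the jack axis, + moment about it
from h import *
import sys
C=np.array([.616,.0735]); s=readout.read_state(); R=np.array(s['orientation']); p=np.array(s['ee_pos'])
r=p[:2]-C; phi=np.degrees(np.arctan2(r[1],r[0]))%360; yaw=np.degrees(np.arctan2(R[1,0],R[0,0]))%360
F=np.array(s['force']); M=-(r[0]*F[1]-r[1]*F[0]+s['ft_torque'][2])
print('t',round(s['t'],2),'p',p.round(4),'r',np.hypot(*r).round(4),'phi',phi.round(2),'yaw',yaw.round(2),'j7',s['qpos'][6].round(1),'F',F.round(1),'Tz',round(s['ft_torque'][2],3),'Mreact(cw)',-M.round(3),'grip',s['grip_force'],s['width'])
for a in map(float,sys.argv[1:]):
    t=-np.radians(a); Q=np.array([[np.cos(t),-np.sin(t)],[np.sin(t),np.cos(t)]])
    d=Q@r-r; print(a,np.round(R[:2,:2].T@d/.04,4),'rz',round(a/30,4))
E
python3 sw.py 3 4
```

```text
t 8.97 p [0.5071 0.1047 0.1015] r 0.1133 phi 164.04 yaw 161.75 j7 60.1 F [ 1.3 -0.7 -2. ] Tz -0.074 Mreact(cw) -0.034 grip 30.002707690000534 0.01395944965968285
3.0 [0.002  0.1482] rz 0.1
4.0 [0.001  0.1976] rz 0.1333
```

Emit:
servo_tool:
  plan:
    - {"tx":0,"ty":0.15,"tz":0,"rx":0,"ry":0,"rz":0.1}
    - {"tx":0,"ty":0.15,"tz":0,"rx":0,"ry":0,"rz":0.1}
    - {"tx":0,"ty":0.15,"tz":0,"rx":0,"ry":0,"rz":0.1}

```text
t: 9.22
ee_pos: [0.5122, 0.1184, 0.1008]
orientation: [[-0.888, 0.46, -0.003], [0.46, 0.888, -0.003], [0.002, -0.004, -1.0]]
force: [-5.2, -9.1, -0.4]
width: 0.0141
grip_force: 30.5
```

```bash
python3 sw.py 4
```

```text
t 9.22 p [0.5122 0.1184 0.1008] r 0.1131 phi 156.62 yaw 152.64 j7 50.1 F [-5.2 -9.1 -0.4] Tz -0.572 Mreact(cw) 0.609 grip 30.500808879733086 0.014120543257288662
4.0 [0.0068 0.1972] rz 0.1333
```

Emit:
servo_tool:
  plan:
    - {"tx":0,"ty":0.19,"tz":0,"rx":0,"ry":0,"rz":0.16}
    - {"tx":0.01,"ty":0.2,"tz":0,"rx":0,"ry":0,"rz":0.16}
    - {"tx":0.01,"ty":0.2,"tz":0,"rx":0,"ry":0,"rz":0.14}
    - {"tx":0.01,"ty":0.2,"tz":0,"rx":0,"ry":0,"rz":0.13}
    - {"tx":0.01,"ty":0.2,"tz":0,"rx":0,"ry":0,"rz":0.13}

```text
t: 9.63
ee_pos: [0.5345, 0.1517, 0.1009]
orientation: [[-0.657, 0.754, -0.003], [0.754, 0.657, -0.002], [0.0, -0.004, -1.0]]
force: [-4.4, -6.5, 0.1]
width: 0.0137
grip_force: 30.1
```

```bash
python3 sw.py 4
```

```text
t 9.63 p [0.5345 0.1517 0.1009] r 0.113 phi 136.18 yaw 131.04 j7 27.7 F [-4.4 -6.5  0.1] Tz -0.338 Mreact(cw) 0.534 grip 30.126124368980527 0.013672575256391489
4.0 [0.0108 0.1968] rz 0.1333
```

Emit:
servo_tool:
  plan:
    - {"tx":0.01,"ty":0.2,"tz":0,"rx":0,"ry":0,"rz":0.16}
    - {"tx":0.01,"ty":0.2,"tz":0,"rx":0,"ry":0,"rz":0.14}
    - {"tx":0.01,"ty":0.2,"tz":0,"rx":0,"ry":0,"rz":0.13}
    - {"tx":0.01,"ty":0.2,"tz":0,"rx":0,"ry":0,"rz":0.13}
    - {"tx":0.01,"ty":0.2,"tz":0,"rx":0,"ry":0,"rz":0.13}

```text
t: 10.05
ee_pos: [0.567, 0.1752, 0.1009]
orientation: [[-0.348, 0.937, -0.003], [0.937, 0.348, -0.002], [-0.001, -0.004, -1.0]]
force: [-5.1, -4.4, -0.4]
width: 0.0139
grip_force: 30.1
```

Emit:
servo_tool:
  plan:
    - {"tx":0.01,"ty":0.2,"tz":0,"rx":0,"ry":0,"rz":0.13}
    - {"tx":0.01,"ty":0.2,"tz":0,"rx":0,"ry":0,"rz":0.13}
    - {"tx":0,"ty":0,"tz":0,"rx":0,"ry":0,"rz":0}
    - {"tx":0,"ty":0,"tz":0,"rx":0,"ry":0,"rz":0}

```text
t: 10.38
ee_pos: [0.5819, 0.1814, 0.1007]
orientation: [[-0.222, 0.975, -0.003], [0.975, 0.222, -0.002], [-0.001, -0.003, -1.0]]
force: [-4.3, -2.5, -0.6]
width: 0.0136
grip_force: 30.1
```

```bash
python3 sw.py 4; python3 -c "
from h import *
import col
x,a,b,g,f=col.fit(cam('scene')); print(x,b,g,f)"
```

```text
t 10.38 p [0.5819 0.1814 0.1007] r 0.1131 phi 107.56 yaw 102.84 j7 1.7 F [-4.3 -2.5 -0.6] Tz -0.309 Mreact(cw) 0.241 grip 30.099877081811428 0.013603481504961108
4.0 [0.0094 0.1972] rz 0.1333
[0.61536406 0.07232565] 28 [-3.5  1.5] -1.5000000000000002
```

```bash
python3 go.py 4 .5647 .1742 .102 117 4 .5434 .2161 .102 117
```

```text
t 10.4333 p [0.5818 0.1813 0.1008] yaw 102.86 j7 1.7 F [-4.4 -2.6 -0.6] w 0.0136
4 [-0.019 -0.114 -0.007] rz -0.118
3 [-0.012 -0.115 -0.007] rz -0.118
2 [-0.005 -0.116 -0.007] rz -0.118
1 [ 0.002 -0.116 -0.007] rz -0.118
4 [0.294 0.    0.   ] rz -0.0
3 [0.294 0.    0.   ] rz -0.0
2 [0.294 0.    0.   ] rz -0.0
1 [0.294 0.    0.   ] rz -0.0
```

Emit:
servo_tool:
  plan:
    - {"tx":-0.02,"ty":-0.11,"tz":-0.01,"rx":0,"ry":0,"rz":-0.12}
    - {"tx":-0.01,"ty":-0.12,"tz":-0.01,"rx":0,"ry":0,"rz":-0.12}
    - {"tx":0,"ty":-0.12,"tz":-0.01,"rx":0,"ry":0,"rz":-0.12}
    - {"tx":0,"ty":-0.12,"tz":0,"rx":0,"ry":0,"rz":-0.12}
    - {"tx":0,"ty":0,"tz":0,"rx":0,"ry":0,"rz":0}

```text
t: 10.85
ee_pos: [0.5644, 0.1743, 0.1025]
orientation: [[-0.461, 0.888, -0.001], [0.888, 0.461, -0.0], [0.0, -0.001, -1.0]]
force: [-1.3, -1.5, -2.9]
width: 0.0134
grip_force: 30.0
```

```bash
python3 sw.py; python3 go.py 4 .5434 .2161 .102 117;python3 -c "
from h import *
import col
x,a,b,g,f=col.fit(cam('scene')); print(x,b,g,f)"
```

```text
t 10.85 p [0.5644 0.1743 0.1025] r 0.1133 phi 117.08 yaw 117.42 j7 14.7 F [-1.3 -1.5 -2.9] Tz -0.112 Mreact(cw) 0.094 grip 30.00955542549491 0.013437133788934621
t 10.85 p [0.5644 0.1743 0.1025] yaw 117.42 j7 14.7 F [-1.3 -1.5 -2.9] w 0.0134
4 [0.292 0.003 0.003] rz 0.004
3 [0.292 0.003 0.003] rz 0.004
2 [0.292 0.002 0.003] rz 0.004
1 [0.292 0.002 0.003] rz 0.004
[0.6154219  0.07233416] 17 [-3.5   0.25] -2.5
```

Emit:
servo_tool:
  plan:
    - {"tx":0.2,"ty":0,"tz":0,"rx":0,"ry":0,"rz":0}
    - {"tx":0.3,"ty":0,"tz":0,"rx":0,"ry":0,"rz":0}
    - {"tx":0.34,"ty":0,"tz":0,"rx":0,"ry":0,"rz":0}
    - {"tx":0.34,"ty":0,"tz":0,"rx":0,"ry":0,"rz":0}
    - {"tx":0,"ty":0,"tz":0,"rx":0,"ry":0,"rz":0}

```text
t: 11.32
ee_pos: [0.5421, 0.2226, 0.1028]
orientation: [[-0.46, 0.888, -0.0], [0.888, 0.46, 0.003], [0.002, 0.001, -1.0]]
force: [0.5, 1.5, -1.9]
width: 0.0138
grip_force: 30.0
```

Emit:
servo_tool:
  plan:
    - {"tx":-0.015,"ty":-0.35,"tz":0,"rx":0,"ry":0,"rz":-0.168}
    - {"tx":-0.015,"ty":-0.35,"tz":0,"rx":0,"ry":0,"rz":-0.168}
    - {"tx":-0.015,"ty":-0.35,"tz":0,"rx":0,"ry":0,"rz":-0.168}
    - {"tx":-0.015,"ty":-0.35,"tz":0,"rx":0,"ry":0,"rz":-0.168}
    - {"tx":-0.015,"ty":-0.35,"tz":0,"rx":0,"ry":0,"rz":-0.168}

```text
t: 11.73
ee_pos: [0.4898, 0.1736, 0.1029]
orientation: [[-0.795, 0.607, 0.001], [0.607, 0.795, 0.001], [-0.0, 0.001, -1.0]]
force: [0.4, -0.4, -2.2]
width: 0.0141
grip_force: 30.0
```

Emit:
servo_tool:
  plan:
    - {"tx":-0.015,"ty":-0.35,"tz":0,"rx":0,"ry":0,"rz":-0.168}
    - {"tx":-0.015,"ty":-0.35,"tz":0,"rx":0,"ry":0,"rz":-0.168}
    - {"tx":-0.015,"ty":-0.35,"tz":0,"rx":0,"ry":0,"rz":-0.168}
    - {"tx":-0.015,"ty":-0.35,"tz":0,"rx":0,"ry":0,"rz":-0.168}
    - {"tx":-0.015,"ty":-0.35,"tz":0,"rx":0,"ry":0,"rz":-0.168}

```text
t: 12.15
ee_pos: [0.4607, 0.1102, 0.103]
orientation: [[-0.977, 0.211, 0.001], [0.211, 0.977, 0.001], [-0.001, 0.001, -1.0]]
force: [-0.4, 0.4, -1.1]
width: 0.0136
grip_force: 30.0
```

Emit:
servo_tool:
  plan:
    - {"tx":-0.015,"ty":-0.35,"tz":0,"rx":0,"ry":0,"rz":-0.168}
    - {"tx":-0.015,"ty":-0.35,"tz":0,"rx":0,"ry":0,"rz":-0.168}
    - {"tx":0,"ty":0,"tz":0,"rx":0,"ry":0,"rz":0}
    - {"tx":0,"ty":0,"tz":0,"rx":0,"ry":0,"rz":0}

```text
t: 12.48
ee_pos: [0.4575, 0.0824, 0.1031]
orientation: [[-0.999, 0.044, 0.001], [0.044, 0.999, 0.001], [-0.001, 0.001, -1.0]]
force: [0.4, 0.5, -1.3]
width: 0.0137
grip_force: 30.0
```

```bash
python3 sw.py; python3 go.py 1 .4761 .0784 .102 178;python3 -c "
from h import *
import col
for i in range(3):
  x,a,b,g,f=col.fit(cam('scene')); print(x,b,g,f)"
```

```text
t 12.48 p [0.4575 0.0824 0.1031] r 0.1588 phi 176.78 yaw 177.45 j7 74.4 F [ 0.4  0.5 -1.3] Tz 0.014 Mreact(cw) -0.062 grip 29.9987577740103 0.013663869980352114
t 12.4833 p [0.4575 0.0824 0.1031] yaw 177.45 j7 74.4 F [ 0.4  0.5 -1.3] w 0.0137
1 [-0.47  -0.08   0.027] rz -0.018
[0.61538254 0.07250131] 24 [-2.25  3.5 ] 0.5
[0.61560804 0.0722538 ] 20 [0.25 4.75] 2.75
[0.6153944  0.07211708] 28 [-2.25  2.25] -0.25
```

```bash
python3 go.py 4 .4780 .0759 .102 179 2 .486 .0758 .102 179
```

```text
t 12.6333 p [0.4573 0.0834 0.1029] yaw 177.58 j7 74.4 F [ 0.2  1.  -2.5] w 0.0137
4 [-0.131 -0.041  0.005] rz -0.012
3 [-0.131 -0.042  0.005] rz -0.012
2 [-0.131 -0.043  0.005] rz -0.012
1 [-0.13  -0.044  0.005] rz -0.012
2 [-0.1  0.   0. ] rz 0.0
1 [-0.1  0.   0. ] rz 0.0
```

Emit:
servo_tool:
  plan:
    - {"tx":-0.13,"ty":-0.04,"tz":0.01,"rx":0,"ry":0,"rz":-0.01}
    - {"tx":-0.13,"ty":-0.04,"tz":0.01,"rx":0,"ry":0,"rz":-0.01}
    - {"tx":-0.13,"ty":-0.04,"tz":0,"rx":0,"ry":0,"rz":-0.01}
    - {"tx":-0.1,"ty":-0.04,"tz":0,"rx":0,"ry":0,"rz":-0.02}
    - {"tx":0,"ty":0,"tz":0,"rx":0,"ry":0,"rz":0}

```text
t: 13.05
ee_pos: [0.4774, 0.0747, 0.1019]
orientation: [[-1.0, 0.015, 0.0], [0.015, 1.0, -0.0], [-0.0, -0.0, -1.0]]
force: [-0.3, -0.1, -2.8]
width: 0.0133
grip_force: 30.0
```

Emit:
servo_tool:
  plan:
    - {"tx":-0.1,"ty":0,"tz":0,"rx":0,"ry":0,"rz":0}
    - {"tx":-0.1,"ty":0,"tz":0,"rx":0,"ry":0,"rz":0}
    - {"tx":0,"ty":0,"tz":0,"rx":0,"ry":0,"rz":0}

```text
t: 13.3
ee_pos: [0.4852, 0.0751, 0.102]
orientation: [[-1.0, 0.016, 0.001], [0.016, 1.0, 0.0], [-0.001, 0.0, -1.0]]
force: [-0.2, -0.6, -3.4]
width: 0.0133
grip_force: 30.0
```

```bash
python3 sw.py; python3 go.py 3 .504 .0755 .102 179
```

```text
t 13.3 p [0.4852 0.0751 0.102 ] r 0.1308 phi 179.29 yaw 179.1 j7 79.1 F [-0.2 -0.6 -3.4] Tz 0.047 Mreact(cw) 0.133 grip 29.99916926957667 0.013261162934508052
t 13.3 p [0.4852 0.0751 0.102 ] yaw 179.1 j7 79.1 F [-0.2 -0.6 -3.4] w 0.0133
3 [-0.157  0.006  0.   ] rz 0.001
2 [-0.157  0.006  0.   ] rz 0.001
1 [-0.157  0.006  0.   ] rz 0.001
```

Emit:
servo_tool:
  plan:
    - {"tx":-0.16,"ty":0.01,"tz":0,"rx":0,"ry":0,"rz":0}
    - {"tx":-0.16,"ty":0,"tz":0,"rx":0,"ry":0,"rz":0}
    - {"tx":-0.16,"ty":0,"tz":0,"rx":0,"ry":0,"rz":0}
    - {"tx":0,"ty":0,"tz":0,"rx":0,"ry":0,"rz":0}

```text
t: 13.63
ee_pos: [0.5051, 0.0751, 0.1021]
orientation: [[-1.0, 0.016, 0.001], [0.016, 1.0, -0.0], [-0.001, -0.0, -1.0]]
force: [0.1, -0.1, -1.4]
width: 0.014
grip_force: 30.0
```

Emit:
servo_tool:
  plan:
    - {"tx":-0.01,"ty":0.1,"tz":0,"rx":0,"ry":0,"rz":0.1}
    - {"tx":-0.01,"ty":0.1,"tz":0,"rx":0,"ry":0,"rz":0.1}
    - {"tx":-0.01,"ty":0.1,"tz":0,"rx":0,"ry":0,"rz":0.1}
    - {"tx":-0.01,"ty":0.1,"tz":0,"rx":0,"ry":0,"rz":0.1}

```text
t: 13.97
ee_pos: [0.5066, 0.0908, 0.1018]
orientation: [[-0.974, 0.226, -0.001], [0.226, 0.974, -0.0], [0.001, -0.0, -1.0]]
force: [-1.7, -1.5, -2.6]
width: 0.0139
grip_force: 30.0
```

```bash
python3 sw.py 4
```

```text
t 13.97 p [0.5066 0.0908 0.1018] r 0.1108 phi 170.99 yaw 166.94 j7 67.2 F [-1.7 -1.5 -2.6] Tz -0.1 Mreact(cw) 0.089 grip 30.005421917885542 0.013930042784365885
4.0 [0.0069 0.1932] rz 0.1333
```

Emit:
servo_tool:
  plan:
    - {"tx":0.01,"ty":0.19,"tz":0,"rx":0,"ry":0,"rz":0.13}
    - {"tx":0.01,"ty":0.19,"tz":0,"rx":0,"ry":0,"rz":0.14}
    - {"tx":0.01,"ty":0.19,"tz":0,"rx":0,"ry":0,"rz":0.13}
    - {"tx":0.01,"ty":0.19,"tz":0,"rx":0,"ry":0,"rz":0.13}
    - {"tx":0.01,"ty":0.19,"tz":0,"rx":0,"ry":0,"rz":0.14}

```text
t: 14.38
ee_pos: [0.5183, 0.1257, 0.1017]
orientation: [[-0.836, 0.548, -0.001], [0.548, 0.836, -0.002], [-0.0, -0.002, -1.0]]
force: [0.4, -4.4, -2.0]
width: 0.0139
grip_force: 30.0
```

```bash
python3 sw.py 4
```

```text
t 14.38 p [0.5183 0.1257 0.1017] r 0.1108 phi 151.9 yaw 146.75 j7 44.8 F [ 0.4 -4.4 -2. ] Tz 0.067 Mreact(cw) 0.481 grip 29.998743385076523 0.013902075899473381
4.0 [0.0106 0.193 ] rz 0.1333
```

Emit:
servo_tool:
  plan:
    - {"tx":0.01,"ty":0.19,"tz":0,"rx":0,"ry":0,"rz":0.13}
    - {"tx":0.01,"ty":0.19,"tz":0,"rx":0,"ry":0,"rz":0.14}
    - {"tx":0.01,"ty":0.19,"tz":0,"rx":0,"ry":0,"rz":0.13}
    - {"tx":0.01,"ty":0.19,"tz":0,"rx":0,"ry":0,"rz":0.13}

```text
t: 14.72
ee_pos: [0.5363, 0.1503, 0.1017]
orientation: [[-0.654, 0.756, -0.001], [0.756, 0.654, -0.002], [-0.001, -0.002, -1.0]]
force: [0.7, -5.6, -1.5]
width: 0.0131
grip_force: 30.0
```

```bash
python3 sw.py 4 2
```

```text
t 14.72 p [0.5363 0.1503 0.1017] r 0.1107 phi 136.07 yaw 130.86 j7 28.6 F [ 0.7 -5.6 -1.5] Tz 0.09 Mreact(cw) 0.482 grip 30.005794102326035 0.013125620853347028
4.0 [0.0108 0.1928] rz 0.1333
2.0 [0.0071 0.0963] rz 0.0667
```

Emit:
servo_tool:
  plan:
    - {"tx":0.01,"ty":0.145,"tz":0,"rx":0,"ry":0,"rz":0.1}
    - {"tx":0.01,"ty":0.145,"tz":0,"rx":0,"ry":0,"rz":0.1}
    - {"tx":0.01,"ty":0.145,"tz":0,"rx":0,"ry":0,"rz":0.1}
    - {"tx":0.01,"ty":0.145,"tz":0,"rx":0,"ry":0,"rz":0.1}

```text
t: 15.05
ee_pos: [0.5539, 0.165, 0.1016]
orientation: [[-0.483, 0.875, -0.001], [0.875, 0.483, -0.002], [-0.002, -0.002, -1.0]]
force: [-0.6, -6.2, -1.8]
width: 0.0139
grip_force: 30.0
```

```bash
python3 sw.py
```

```text
t 15.05 p [0.5539 0.165  0.1016] r 0.1106 phi 124.15 yaw 118.9 j7 17.2 F [-0.6 -6.2 -1.8] Tz 0.049 Mreact(cw) 0.487 grip 30.014786822721362 0.013870182360515583
```

Emit:
servo_tool:
  plan:
    - {"tx":0.01,"ty":0.1,"tz":0,"rx":0,"ry":0,"rz":0.067}
    - {"tx":0.01,"ty":0.1,"tz":0,"rx":0,"ry":0,"rz":0.067}
    - {"tx":0.01,"ty":0.1,"tz":0,"rx":0,"ry":0,"rz":0.067}

```text
t: 15.3
ee_pos: [0.564, 0.1712, 0.1015]
orientation: [[-0.389, 0.921, -0.001], [0.921, 0.389, -0.003], [-0.002, -0.002, -1.0]]
force: [-0.1, -7.8, -1.0]
width: 0.0138
grip_force: 30.0
```

```bash
python3 sw.py 2
```

```text
t 15.3 p [0.564  0.1712 0.1015] r 0.1106 phi 118.04 yaw 112.9 j7 11.7 F [-0.1 -7.8 -1. ] Tz 0.087 Mreact(cw) 0.5 grip 30.009095147252083 0.013796032675218606
2.0 [0.007  0.0963] rz 0.0667
```

Emit:
servo_tool:
  plan:
    - {"tx":0.01,"ty":0.1,"tz":0,"rx":0,"ry":0,"rz":0.067}
    - {"tx":0.01,"ty":0.1,"tz":0,"rx":0,"ry":0,"rz":0.067}
    - {"tx":0.01,"ty":0.1,"tz":0,"rx":0,"ry":0,"rz":0.067}

```text
t: 15.55
ee_pos: [0.5747, 0.1761, 0.1015]
orientation: [[-0.29, 0.957, -0.001], [0.957, 0.29, -0.003], [-0.003, -0.002, -1.0]]
force: [-1.8, -7.2, -0.8]
width: 0.0137
grip_force: 30.0
```

```bash
python3 sw.py
```

```text
t 15.55 p [0.5747 0.1761 0.1015] r 0.1106 phi 111.91 yaw 106.86 j7 6.3 F [-1.8 -7.2 -0.8] Tz 0.085 Mreact(cw) 0.566 grip 30.006962539628148 0.01368214283585591
```

Emit:
servo_tool:
  plan:
    - {"tx":0.01,"ty":0.1,"tz":0,"rx":0,"ry":0,"rz":0.067}
    - {"tx":0.01,"ty":0.1,"tz":0,"rx":0,"ry":0,"rz":0.067}
    - {"tx":0.01,"ty":0.1,"tz":0,"rx":0,"ry":0,"rz":0.067}

```text
t: 15.8
ee_pos: [0.5859, 0.18, 0.1014]
orientation: [[-0.188, 0.982, -0.002], [0.982, 0.188, -0.004], [-0.003, -0.002, -1.0]]
force: [-2.2, -7.7, -0.9]
width: 0.0133
grip_force: 30.0
```

```bash
python3 sw.py 2; python3 go.py 4 .5642 .1736 .102 118;  python3 -c "
from h import *
import col
for i in range(4):
  x,a,b,g,f=col.fit(cam('scene')); print(x,b,g,f)"; python3 sw.py
```

```text
t 15.8 p [0.5859 0.18   0.1014] r 0.1107 phi 105.79 yaw 100.81 j7 1.1 F [-2.2 -7.7 -0.9] Tz 0.047 Mreact(cw) 0.51 grip 30.00454888679087 0.013313317220020464
2.0 [0.0067 0.0964] rz 0.0667
t 15.8 p [0.5859 0.18   0.1014] yaw 100.81 j7 1.1 F [-2.2 -7.7 -0.9] w 0.0133
4 [-0.014 -0.141 -0.004] rz -0.143
3 [-0.003 -0.141 -0.004] rz -0.143
2 [ 0.007 -0.141 -0.004] rz -0.143
1 [ 0.018 -0.14  -0.004] rz -0.143
[0.61530192 0.07213616] 25 [-5.25 -0.75] -3.0000000000000004
[0.61536003 0.07230049] 21 [-5.25 -0.25] -2.0
[0.61528558 0.07214809] 27 [-6.5  -2.25] -4.0
[0.61536375 0.07205195] 24 [-6.   -1.25] -3.7499999999999996
t 16.0 p [0.586  0.1801 0.1014] r 0.1107 phi 105.73 yaw 100.9 j7 1.2 F [-0.6 -7.5 -1. ] Tz 0.048 Mreact(cw) 0.336 grip 30.003293165937066 0.013647434887345936
```

Emit:
servo_tool:
  plan:
    - {"tx":-0.01,"ty":-0.135,"tz":0,"rx":0,"ry":0,"rz":-0.135}
    - {"tx":0,"ty":-0.135,"tz":0,"rx":0,"ry":0,"rz":-0.135}
    - {"tx":0,"ty":-0.135,"tz":0,"rx":0,"ry":0,"rz":-0.135}
    - {"tx":0.01,"ty":-0.135,"tz":0,"rx":0,"ry":0,"rz":-0.135}
    - {"tx":0,"ty":0,"tz":0,"rx":0,"ry":0,"rz":0}

```text
t: 16.42
ee_pos: [0.5646, 0.1762, 0.1018]
orientation: [[-0.46, 0.888, -0.001], [0.888, 0.46, -0.0], [0.0, -0.001, -1.0]]
force: [0.1, 0.5, -1.9]
width: 0.0137
grip_force: 30.0
```

```bash
python3 sw.py
```

```text
t 16.42 p [0.5646 0.1762 0.1018] r 0.1148 phi 116.59 yaw 117.4 j7 15.6 F [ 0.1  0.5 -1.9] Tz -0.034 Mreact(cw) -0.07 grip 29.998115496709943 0.013720680325596042
```

Emit:
servo_tool:
  plan:
    - {"tx":0.2,"ty":0,"tz":0,"rx":0,"ry":0,"rz":0}
    - {"tx":0.3,"ty":0,"tz":0,"rx":0,"ry":0,"rz":0}
    - {"tx":0.34,"ty":0,"tz":0,"rx":0,"ry":0,"rz":0}
    - {"tx":0.36,"ty":0,"tz":0,"rx":0,"ry":0,"rz":0}
    - {"tx":0,"ty":0,"tz":0,"rx":0,"ry":0,"rz":0}

```text
t: 16.83
ee_pos: [0.5414, 0.2241, 0.1016]
orientation: [[-0.46, 0.888, -0.001], [0.888, 0.46, 0.002], [0.002, -0.0, -1.0]]
force: [-0.8, 0.8, -2.6]
width: 0.0136
grip_force: 30.0
```

```bash
python3 sw.py -5
```

```text
t 16.83 p [0.5414 0.2241 0.1016] r 0.168 phi 116.35 yaw 117.41 j7 10.0 F [-0.8  0.8 -2.6] Tz 0.02 Mreact(cw) 0.082 grip 29.99990366399288 0.013601013204511217
-5.0 [-0.0092 -0.3663] rz -0.1667
```

Emit:
servo_tool:
  plan:
    - {"tx":-0.02,"ty":-0.365,"tz":0,"rx":0,"ry":0,"rz":-0.166}
    - {"tx":-0.02,"ty":-0.365,"tz":0,"rx":0,"ry":0,"rz":-0.166}
    - {"tx":-0.02,"ty":-0.365,"tz":0,"rx":0,"ry":0,"rz":-0.166}
    - {"tx":-0.02,"ty":-0.365,"tz":0,"rx":0,"ry":0,"rz":-0.166}
    - {"tx":-0.02,"ty":-0.365,"tz":0,"rx":0,"ry":0,"rz":-0.166}

```text
t: 17.25
ee_pos: [0.4874, 0.1726, 0.1019]
orientation: [[-0.792, 0.611, 0.0], [0.611, 0.792, 0.0], [0.0, 0.0, -1.0]]
force: [0.8, 0.5, -1.5]
width: 0.0134
grip_force: 30.0
```

Emit:
servo_tool:
  plan:
    - {"tx":-0.02,"ty":-0.365,"tz":0,"rx":0,"ry":0,"rz":-0.166}
    - {"tx":-0.02,"ty":-0.365,"tz":0,"rx":0,"ry":0,"rz":-0.166}
    - {"tx":-0.02,"ty":-0.365,"tz":0,"rx":0,"ry":0,"rz":-0.166}
    - {"tx":-0.02,"ty":-0.365,"tz":0,"rx":0,"ry":0,"rz":-0.166}
    - {"tx":-0.02,"ty":-0.365,"tz":0,"rx":0,"ry":0,"rz":-0.166}

```text
t: 17.67
ee_pos: [0.4573, 0.1063, 0.102]
orientation: [[-0.975, 0.221, 0.0], [0.221, 0.975, 0.0], [-0.0, 0.0, -1.0]]
force: [-0.2, -0.1, -2.4]
width: 0.0139
grip_force: 30.0
```

Emit:
servo_tool:
  plan:
    - {"tx":-0.02,"ty":-0.365,"tz":0,"rx":0,"ry":0,"rz":-0.166}
    - {"tx":-0.02,"ty":-0.365,"tz":0,"rx":0,"ry":0,"rz":-0.166}
    - {"tx":0,"ty":0,"tz":0,"rx":0,"ry":0,"rz":0}
    - {"tx":0,"ty":0,"tz":0,"rx":0,"ry":0,"rz":0}

```text
t: 18.0
ee_pos: [0.4541, 0.0773, 0.1021]
orientation: [[-0.998, 0.056, 0.0], [0.056, 0.998, 0.001], [-0.0, 0.001, -1.0]]
force: [-0.3, -0.0, -2.6]
width: 0.0139
grip_force: 30.0
```

```bash
python3 -c "
from h import *
import col
for i in range(3):
  x,a,b,g,f=col.fit(cam('scene')); print(x,b,g,f)"; python3 sw.py; python3 go.py 4 .4782 .0807 .102 177
```

```text
[0.61540056 0.07216658] 28 [-4.5 -1. ] -2.75
[0.615444   0.07219565] 22 [-4.5 -0.5] -2.25
[0.61541913 0.07217503] 23 [-4.75 -1.  ] -2.5
t 18.15 p [0.454  0.0784 0.102 ] r 0.162 phi 178.27 yaw 176.94 j7 74.4 F [ 0.3 -0.9 -2.9] Tz -0.004 Mreact(cw) 0.146 grip 29.999344618991017 0.013593389115611252
t 18.15 p [0.454  0.0784 0.102 ] yaw 176.94 j7 74.4 F [ 0.3 -0.9 -2.9] w 0.0136
4 [-0.15   0.023 -0.   ] rz -0.001
3 [-0.15   0.022 -0.   ] rz -0.001
2 [-0.15   0.022 -0.   ] rz -0.001
1 [-0.15   0.022 -0.   ] rz -0.001
```

Emit:
servo_tool:
  plan:
    - {"tx":-0.15,"ty":0.03,"tz":0,"rx":0,"ry":0,"rz":0}
    - {"tx":-0.15,"ty":0.03,"tz":0,"rx":0,"ry":0,"rz":0}
    - {"tx":-0.15,"ty":0.02,"tz":0,"rx":0,"ry":0,"rz":0}
    - {"tx":-0.12,"ty":0.01,"tz":0,"rx":0,"ry":0,"rz":0}
    - {"tx":0,"ty":0,"tz":0,"rx":0,"ry":0,"rz":0}

```text
t: 18.57
ee_pos: [0.478, 0.0799, 0.1019]
orientation: [[-0.999, 0.053, 0.001], [0.053, 0.999, -0.0], [-0.001, -0.0, -1.0]]
force: [-1.1, -1.1, -1.7]
width: 0.0138
grip_force: 30.0
```

Emit:
servo_tool:
  plan:
    - {"tx":-0.1,"ty":0,"tz":0,"rx":0,"ry":0,"rz":0}
    - {"tx":-0.1,"ty":0,"tz":0,"rx":0,"ry":0,"rz":0}
    - {"tx":0,"ty":0,"tz":0,"rx":0,"ry":0,"rz":0}

```text
t: 18.82
ee_pos: [0.4855, 0.0792, 0.102]
orientation: [[-0.999, 0.053, 0.0], [0.053, 0.999, -0.0], [-0.0, 0.0, -1.0]]
force: [-0.3, 0.0, -2.8]
width: 0.0138
grip_force: 30.0
```

```bash
python3 sw.py; python3 go.py 3 .5065 .0788 .102 177
```

```text
t 18.82 p [0.4855 0.0792 0.102 ] r 0.1306 phi 177.48 yaw 176.97 j7 77.1 F [-0.3  0.  -2.8] Tz 0.018 Mreact(cw) 0.017 grip 29.999213218688965 0.013784471712592842
t 18.8167 p [0.4855 0.0792 0.102 ] yaw 176.97 j7 77.1 F [-0.3  0.  -2.8] w 0.0138
3 [-0.175  0.006 -0.   ] rz -0.0
2 [-0.175  0.006 -0.   ] rz -0.0
1 [-0.175  0.005 -0.   ] rz -0.0
```

Emit:
servo_tool:
  plan:
    - {"tx":-0.17,"ty":0.01,"tz":0,"rx":0,"ry":0,"rz":0}
    - {"tx":-0.17,"ty":0,"tz":0,"rx":0,"ry":0,"rz":0}
    - {"tx":-0.16,"ty":0,"tz":0,"rx":0,"ry":0,"rz":0}
    - {"tx":0,"ty":0,"tz":0,"rx":0,"ry":0,"rz":0}

```text
t: 19.15
ee_pos: [0.5062, 0.0786, 0.1021]
orientation: [[-0.999, 0.053, 0.001], [0.053, 0.999, -0.0], [-0.001, -0.0, -1.0]]
force: [-0.6, 0.7, -1.7]
width: 0.0136
grip_force: 30.0
```

Emit:
servo_tool:
  plan:
    - {"tx":-0.01,"ty":0.1,"tz":0,"rx":0,"ry":0,"rz":0.1}
    - {"tx":-0.01,"ty":0.1,"tz":0,"rx":0,"ry":0,"rz":0.1}
    - {"tx":-0.01,"ty":0.1,"tz":0,"rx":0,"ry":0,"rz":0.1}
    - {"tx":-0.01,"ty":0.1,"tz":0,"rx":0,"ry":0,"rz":0.1}

```text
t: 19.48
ee_pos: [0.5086, 0.0946, 0.1019]
orientation: [[-0.965, 0.262, 0.0], [0.262, 0.965, 0.0], [0.0, 0.0, -1.0]]
force: [1.6, 0.8, -2.3]
width: 0.0138
grip_force: 30.0
```

```bash
python3 sw.py 2
```

```text
t 19.48 p [0.5086 0.0946 0.1019] r 0.1094 phi 168.9 yaw 164.83 j7 65.6 F [ 1.6  0.8 -2.3] Tz 0.094 Mreact(cw) -0.03 grip 30.012095868587494 0.013823328352467665
2.0 [0.0051 0.0954] rz 0.0667
```

Emit:
servo_tool:
  plan:
    - {"tx":0.01,"ty":0.1,"tz":0,"rx":0,"ry":0,"rz":0.075}
    - {"tx":0.01,"ty":0.1,"tz":0,"rx":0,"ry":0,"rz":0.075}
    - {"tx":0.01,"ty":0.1,"tz":0,"rx":0,"ry":0,"rz":0.067}

```text
t: 19.73
ee_pos: [0.5112, 0.1051, 0.1019]
orientation: [[-0.929, 0.37, 0.0], [0.37, 0.929, -0.001], [-0.001, -0.001, -1.0]]
force: [2.4, -4.5, -1.8]
width: 0.0134
grip_force: 30.0
```

```bash
python3 sw.py 2
```

```text
t 19.73 p [0.5112 0.1051 0.1019] r 0.1094 phi 163.23 yaw 158.31 j7 58.3 F [ 2.4 -4.5 -1.8] Tz 0.082 Mreact(cw) 0.481 grip 30.013976963236928 0.013370836376308606
2.0 [0.0065 0.0952] rz 0.0667
```

Emit:
servo_tool:
  plan:
    - {"tx":0.01,"ty":0.095,"tz":0,"rx":0,"ry":0,"rz":0.067}
    - {"tx":0.01,"ty":0.095,"tz":0,"rx":0,"ry":0,"rz":0.067}
    - {"tx":0.01,"ty":0.095,"tz":0,"rx":0,"ry":0,"rz":0.067}

```text
t: 19.98
ee_pos: [0.5151, 0.1158, 0.102]
orientation: [[-0.885, 0.465, 0.001], [0.465, 0.885, -0.002], [-0.002, -0.001, -1.0]]
force: [3.1, -3.9, -2.8]
width: 0.0137
grip_force: 30.0
```

```bash
python3 sw.py
```

```text
t 19.98 p [0.5151 0.1158 0.102 ] r 0.1094 phi 157.27 yaw 152.28 j7 51.6 F [ 3.1 -3.9 -2.8] Tz 0.177 Mreact(cw) 0.446 grip 30.025442149490118 0.013677798246533297
```

Emit:
servo_tool:
  plan:
    - {"tx":0.01,"ty":0.095,"tz":0,"rx":0,"ry":0,"rz":0.067}
    - {"tx":0.01,"ty":0.095,"tz":0,"rx":0,"ry":0,"rz":0.067}
    - {"tx":0.01,"ty":0.095,"tz":0,"rx":0,"ry":0,"rz":0.067}

```text
t: 20.23
ee_pos: [0.52, 0.126, 0.102]
orientation: [[-0.831, 0.556, 0.002], [0.556, 0.831, -0.002], [-0.002, -0.001, -1.0]]
force: [4.2, -5.5, -3.7]
width: 0.0137
grip_force: 30.0
```

```bash
python3 sw.py 2
```

```text
t 20.23 p [0.52  0.126 0.102] r 0.1094 phi 151.35 yaw 146.24 j7 45.2 F [ 4.2 -5.5 -3.7] Tz 0.167 Mreact(cw) 0.473 grip 30.043275011703372 0.013707112083121501
2.0 [0.0068 0.0952] rz 0.0667
```

Emit:
servo_tool:
  plan:
    - {"tx":0,"ty":0.095,"tz":0,"rx":0,"ry":0,"rz":0.065}
    - {"tx":0,"ty":0.095,"tz":0,"rx":0,"ry":0,"rz":0.065}
    - {"tx":0,"ty":0.095,"tz":0,"rx":0,"ry":0,"rz":0.065}

```text
t: 20.48
ee_pos: [0.526, 0.1355, 0.1018]
orientation: [[-0.771, 0.637, 0.0], [0.637, 0.771, -0.002], [-0.001, -0.001, -1.0]]
force: [0.3, -4.0, -2.2]
width: 0.0139
grip_force: 30.0
```

```bash
python3 sw.py
```

```text
t 20.48 p [0.526  0.1355 0.1018] r 0.1093 phi 145.45 yaw 140.41 j7 39.2 F [ 0.3 -4.  -2.2] Tz 0.125 Mreact(cw) 0.466 grip 30.03199185244739 0.013875634513511214
```

Emit:
servo_tool:
  plan:
    - {"tx":0.01,"ty":0.095,"tz":0,"rx":0,"ry":0,"rz":0.067}
    - {"tx":0,"ty":0.095,"tz":0,"rx":0,"ry":0,"rz":0.067}
    - {"tx":0,"ty":0.095,"tz":0,"rx":0,"ry":0,"rz":0.067}

```text
t: 20.73
ee_pos: [0.5329, 0.1444, 0.1017]
orientation: [[-0.7, 0.715, -0.0], [0.715, 0.7, -0.002], [-0.001, -0.001, -1.0]]
force: [0.1, -2.8, -2.0]
width: 0.0138
grip_force: 30.0
```

```bash
python3 sw.py 2
```

```text
t 20.73 p [0.5329 0.1444 0.1017] r 0.1092 phi 139.5 yaw 134.39 j7 33.2 F [ 0.1 -2.8 -2. ] Tz 0.22 Mreact(cw) 0.443 grip 30.04472798667848 0.013831390097899604
2.0 [0.0068 0.0951] rz 0.0667
```

Emit:
servo_tool:
  plan:
    - {"tx":0.005,"ty":0.095,"tz":0,"rx":0,"ry":0,"rz":0.06}
    - {"tx":0.005,"ty":0.095,"tz":0,"rx":0,"ry":0,"rz":0.06}
    - {"tx":0.005,"ty":0.095,"tz":0,"rx":0,"ry":0,"rz":0.065}

```text
t: 20.98
ee_pos: [0.5405, 0.1523, 0.1016]
orientation: [[-0.627, 0.779, -0.001], [0.779, 0.627, -0.002], [-0.001, -0.002, -1.0]]
force: [-2.3, -4.5, -1.2]
width: 0.0138
grip_force: 30.0
```

```bash
python3 sw.py
```

```text
t 20.98 p [0.5405 0.1523 0.1016] r 0.1092 phi 133.76 yaw 128.84 j7 27.8 F [-2.3 -4.5 -1.2] Tz 0.143 Mreact(cw) 0.658 grip 30.015611797571182 0.013791684186422385
```

Emit:
servo_tool:
  plan:
    - {"tx":0.005,"ty":0.095,"tz":0,"rx":0,"ry":0,"rz":0.065}
    - {"tx":0.005,"ty":0.095,"tz":0,"rx":0,"ry":0,"rz":0.065}
    - {"tx":0.005,"ty":0.095,"tz":0,"rx":0,"ry":0,"rz":0.067}

```text
t: 21.23
ee_pos: [0.549, 0.1596, 0.1015]
orientation: [[-0.543, 0.839, -0.002], [0.839, 0.543, -0.002], [-0.001, -0.003, -1.0]]
force: [-3.6, -5.3, -0.5]
width: 0.0136
grip_force: 30.0
```

```bash
python3 sw.py 2
```

```text
t 21.23 p [0.549  0.1596 0.1015] r 0.1091 phi 127.9 yaw 122.92 j7 22.2 F [-3.6 -5.3 -0.5] Tz 0.132 Mreact(cw) 0.795 grip 30.02081804908812 0.013550487634132788
2.0 [0.0066 0.095 ] rz 0.0667
```

Emit:
servo_tool:
  plan:
    - {"tx":0,"ty":0,"tz":0,"rx":0,"ry":0,"rz":0}
    - {"tx":0,"ty":0,"tz":0,"rx":0,"ry":0,"rz":0}

```text
t: 21.4
ee_pos: [0.5491, 0.1598, 0.1015]
orientation: [[-0.545, 0.838, -0.002], [0.838, 0.545, -0.002], [-0.001, -0.003, -1.0]]
force: [-2.3, -5.5, -0.3]
width: 0.0136
grip_force: 30.0
```

```bash
for i in 1 2 3 4; do python3 sw.py; python3 -c "
from h import *
cam('scene')"; done
```

```text
t 21.4 p [0.5491 0.1598 0.1015] r 0.1092 phi 127.8 yaw 123.03 j7 22.3 F [-2.3 -5.5 -0.3] Tz 0.089 Mreact(cw) 0.65 grip 30.00812499783933 0.013640057671015057
t 21.45 p [0.5491 0.1598 0.1015] r 0.1092 phi 127.81 yaw 123.03 j7 22.3 F [-2.4 -4.5 -1.1] Tz 0.071 Mreact(cw) 0.58 grip 30.006701415404677 0.01363502414735764
t 21.5 p [0.5491 0.1598 0.1015] r 0.1092 phi 127.78 yaw 123.04 j7 22.3 F [-2.4 -4.8 -1.2] Tz 0.062 Mreact(cw) 0.591 grip 30.00532317906618 0.013323191699492348
t 21.55 p [0.5491 0.1598 0.1016] r 0.1092 phi 127.79 yaw 123.03 j7 22.3 F [-3.1 -4.8 -1.1] Tz 0.116 Mreact(cw) 0.706 grip 30.005632359534502 0.013544491446809638
```

Emit:
servo_tool:
  plan:
    - {"tx":0.005,"ty":0.05,"tz":0,"rx":0,"ry":0,"rz":0.035}
    - {"tx":0.005,"ty":0.05,"tz":0,"rx":0,"ry":0,"rz":0.035}

```text
t: 21.77
ee_pos: [0.552, 0.162, 0.1015]
orientation: [[-0.513, 0.858, -0.002], [0.858, 0.513, -0.002], [-0.001, -0.003, -1.0]]
force: [-3.3, -6.2, -0.8]
width: 0.0136
grip_force: 30.0
```

```bash
for i in 1 2 3 4 5 6; do python3 sw.py; python3 -c "
from h import *
import col
print(col.fit(cam('scene'))[-1])"; done
```

```text
t 21.77 p [0.552  0.162  0.1015] r 0.1092 phi 125.88 yaw 120.88 j7 20.3 F [-3.3 -6.2 -0.8] Tz 0.117 Mreact(cw) 0.804 grip 30.015555890277028 0.013572359933600116
14.250000000000002
t 21.82 p [0.5523 0.1622 0.1015] r 0.1092 phi 125.66 yaw 120.8 j7 20.3 F [-4.  -6.9 -0.5] Tz 0.087 Mreact(cw) 0.877 grip 30.006889421492815 0.013444222444677854
14.999999999999998
t 21.87 p [0.5522 0.1621 0.1015] r 0.1092 phi 125.76 yaw 120.88 j7 20.3 F [-2.2 -6.  -0.2] Tz 0.033 Mreact(cw) 0.607 grip 30.010060044005513 0.013790174703117417
17.25
t 21.92 p [0.5521 0.162  0.1015] r 0.1092 phi 125.8 yaw 120.91 j7 20.4 F [-3.1 -5.5 -0.6] Tz 0.078 Mreact(cw) 0.709 grip 30.011007757857442 0.013573494894822414
16.25
t 21.97 p [0.5521 0.162  0.1015] r 0.1092 phi 125.82 yaw 120.92 j7 20.4 F [-2.8 -5.2 -0.3] Tz 0.013 Mreact(cw) 0.593 grip 30.010861046612263 0.013816062564632975
17.0
t 22.02 p [0.5521 0.162  0.1015] r 0.1092 phi 125.8 yaw 120.92 j7 20.4 F [-2.9 -6.  -0.4] Tz 0.082 Mreact(cw) 0.722 grip 30.010972442105412 0.01387276144950081
18.25
```

Emit:
servo_tool:
  plan:
    - {"tx":-0.01,"ty":-0.13,"tz":0,"rx":0,"ry":0,"rz":-0.13}
    - {"tx":0,"ty":-0.13,"tz":0,"rx":0,"ry":0,"rz":-0.13}
    - {"tx":0,"ty":-0.13,"tz":0,"rx":0,"ry":0,"rz":-0.13}
    - {"tx":0.01,"ty":-0.13,"tz":0,"rx":0,"ry":0,"rz":-0.13}
    - {"tx":0,"ty":0,"tz":0,"rx":0,"ry":0,"rz":0}

```text
t: 22.48
ee_pos: [0.5355, 0.1506, 0.1019]
orientation: [[-0.728, 0.685, -0.0], [0.685, 0.728, 0.0], [0.0, -0.0, -1.0]]
force: [0.6, -0.8, -2.0]
width: 0.0136
grip_force: 30.0
```

```bash
python3 sw.py; for i in 1 2 3; do python3 -c "
from h import *
import col
print(col.fit(cam('scene'))[-1])"; done;python3 sw.py
```

```text
t 22.48 p [0.5355 0.1506 0.1019] r 0.1115 phi 136.23 yaw 136.73 j7 35.1 F [ 0.6 -0.8 -2. ] Tz -0.062 Mreact(cw) -0.045 grip 29.998004352673888 0.0136450030017821
16.25
16.25
16.75
t 22.63 p [0.5362 0.1515 0.1021] r 0.1116 phi 135.64 yaw 136.45 j7 34.8 F [ 0.1  0.  -1.3] Tz -0.019 Mreact(cw) -0.031 grip 29.999244958162308 0.013922408419258571
```

Emit:
servo_tool:
  plan:
    - {"tx":0.2,"ty":0,"tz":0,"rx":0,"ry":0,"rz":0}
    - {"tx":0.3,"ty":0,"tz":0,"rx":0,"ry":0,"rz":0}
    - {"tx":0.35,"ty":0,"tz":0,"rx":0,"ry":0,"rz":0}
    - {"tx":0.4,"ty":0,"tz":0,"rx":0,"ry":0,"rz":0}
    - {"tx":0,"ty":0,"tz":0,"rx":0,"ry":0,"rz":0}

```text
t: 23.05
ee_pos: [0.4974, 0.1888, 0.1016]
orientation: [[-0.728, 0.686, -0.002], [0.686, 0.728, 0.001], [0.002, -0.0, -1.0]]
force: [-0.6, 0.1, -2.0]
width: 0.0138
grip_force: 30.0
```

```bash
python3 sw.py; python3 go.py 5 .46 .11 .16 150 10 .4371 -.2202 .15 167.23; python3 -c "
from h import *
import col
for i in range(2):print(col.fit(cam('scene'))[-1])"
```

```text
t 23.05 p [0.4974 0.1888 0.1016] r 0.1655 phi 135.82 yaw 136.72 j7 28.5 F [-0.6  0.1 -2. ] Tz -0.083 Mreact(cw) -0.03 grip 29.999862983822823 0.013760084366631859
t 23.05 p [0.4974 0.1888 0.1016] yaw 136.72 j7 28.5 F [-0.6  0.1 -2. ] w 0.0138
5 [-0.134 -0.415 -0.292] rz -0.089
4 [-0.115 -0.421 -0.292] rz -0.089
3 [-0.095 -0.426 -0.292] rz -0.089
2 [-0.075 -0.43  -0.292] rz -0.089
1 [-0.055 -0.433 -0.292] rz -0.089
10 [-0.363 -0.744  0.025] rz -0.057
9 [-0.341 -0.754  0.025] rz -0.057
8 [-0.318 -0.764  0.025] rz -0.057
7 [-0.295 -0.773  0.025] rz -0.057
6 [-0.271 -0.782  0.025] rz -0.057
5 [-0.248 -0.79   0.025] rz -0.057
4 [-0.224 -0.797  0.025] rz -0.057
3 [-0.2   -0.803  0.025] rz -0.057
2 [-0.176 -0.809  0.025] rz -0.057
1 [-0.151 -0.814  0.025] rz -0.057
17.25
16.5
```

Emit:
servo_tool:
  plan:
    - {"tx":-0.13,"ty":-0.42,"tz":-0.3,"rx":0,"ry":0,"rz":-0.09}
    - {"tx":-0.11,"ty":-0.42,"tz":-0.3,"rx":0,"ry":0,"rz":-0.09}
    - {"tx":-0.1,"ty":-0.43,"tz":-0.3,"rx":0,"ry":0,"rz":-0.09}
    - {"tx":-0.07,"ty":-0.43,"tz":-0.3,"rx":0,"ry":0,"rz":-0.09}
    - {"tx":-0.06,"ty":-0.43,"tz":-0.3,"rx":0,"ry":0,"rz":-0.09}

```text
t: 23.57
ee_pos: [0.4619, 0.1053, 0.1625]
orientation: [[-0.867, 0.498, 0.0], [0.498, 0.867, -0.0], [-0.0, 0.0, -1.0]]
force: [0.2, -0.3, -1.7]
width: 0.0135
grip_force: 30.0
```

Emit:
servo_tool:
  plan:
    - {"tx":-0.36,"ty":-0.74,"tz":0,"rx":0,"ry":0,"rz":-0.057}
    - {"tx":-0.34,"ty":-0.75,"tz":0,"rx":0,"ry":0,"rz":-0.057}
    - {"tx":-0.32,"ty":-0.76,"tz":0,"rx":0,"ry":0,"rz":-0.057}
    - {"tx":-0.3,"ty":-0.77,"tz":0,"rx":0,"ry":0,"rz":-0.057}
    - {"tx":-0.27,"ty":-0.78,"tz":0,"rx":0,"ry":0,"rz":-0.057}

```text
t: 23.98
ee_pos: [0.4509, -0.06, 0.1622]
orientation: [[-0.931, 0.365, 0.001], [0.365, 0.931, 0.0], [-0.001, 0.001, -1.0]]
force: [0.6, 0.2, -2.2]
width: 0.0134
grip_force: 30.0
```

Emit:
servo_tool:
  plan:
    - {"tx":-0.25,"ty":-0.79,"tz":0,"rx":0,"ry":0,"rz":-0.057}
    - {"tx":-0.22,"ty":-0.8,"tz":0,"rx":0,"ry":0,"rz":-0.057}
    - {"tx":-0.2,"ty":-0.8,"tz":0,"rx":0,"ry":0,"rz":-0.057}
    - {"tx":-0.18,"ty":-0.81,"tz":0,"rx":0,"ry":0,"rz":-0.057}
    - {"tx":-0.15,"ty":-0.81,"tz":0,"rx":0,"ry":0,"rz":-0.057}

```text
t: 24.4
ee_pos: [0.4393, -0.2252, 0.1623]
orientation: [[-0.975, 0.222, 0.001], [0.222, 0.975, -0.0], [-0.001, 0.0, -1.0]]
force: [0.8, 0.3, -2.3]
width: 0.0135
grip_force: 30.0
```

Emit:
servo_tool:
  plan:
    - {"tx":0,"ty":0,"tz":0,"rx":0,"ry":0,"rz":0}
    - {"tx":0,"ty":0,"tz":0,"rx":0,"ry":0,"rz":0}
    - {"tx":0,"ty":0,"tz":0,"rx":0,"ry":0,"rz":0}

```text
t: 24.65
ee_pos: [0.4395, -0.2231, 0.1619]
orientation: [[-0.975, 0.224, -0.0], [0.224, 0.975, -0.0], [0.0, -0.0, -1.0]]
force: [0.5, 0.2, -1.8]
width: 0.0139
grip_force: 30.0
```

```bash
python3 go.py 4 .4371 -.2202 .065 167.23
```

```text
t 24.65 p [ 0.4395 -0.2231  0.1619] yaw 167.07 j7 104.6 F [ 0.5  0.2 -1.8] w 0.0139
4 [0.019 0.015 0.605] rz -0.001
3 [0.019 0.015 0.605] rz -0.001
2 [0.019 0.015 0.605] rz -0.001
1 [0.019 0.015 0.605] rz -0.001
```

Emit:
servo_tool:
  plan:
    - {"tx":0.02,"ty":0.015,"tz":0.6,"rx":0,"ry":0,"rz":0}
    - {"tx":0.02,"ty":0.015,"tz":0.6,"rx":0,"ry":0,"rz":0}
    - {"tx":0.02,"ty":0.015,"tz":0.6,"rx":0,"ry":0,"rz":0}
    - {"tx":0.02,"ty":0.015,"tz":0.55,"rx":0,"ry":0,"rz":0}
    - {"tx":0,"ty":0,"tz":0,"rx":0,"ry":0,"rz":0}

```text
t: 25.07
ee_pos: [0.435, -0.2176, 0.0646]
orientation: [[-0.975, 0.22, -0.006], [0.22, 0.975, 0.002], [0.006, 0.0, -1.0]]
force: [-1.2, 0.8, -1.5]
width: 0.0138
grip_force: 30.0
```

Emit:
servo_tool:
  plan:
    - {"tx":0,"ty":0,"tz":0,"rx":0,"ry":0,"rz":0}
    - {"tx":0,"ty":0,"tz":0,"rx":0,"ry":0,"rz":0}

```text
t: 25.23
ee_pos: [0.4378, -0.2198, 0.0691]
orientation: [[-0.975, 0.222, 0.001], [0.222, 0.975, -0.0], [-0.001, 0.0, -1.0]]
force: [0.0, -0.5, -2.2]
width: 0.0135
grip_force: 30.0
```

```bash
python3 - <<'E'
from h import *
s=readout.read_state(); p=np.array(s['ee_pos']); R=np.array(s['orientation'])
c=cam('scene'); P=cloud(c); q=(P-p)@R; C=c[0]['color'].astype(int); sat=C.max(2)-C.min(2)
m=(abs(q[...,1])<.02)&(abs(q[...,0])>.02)&(abs(q[...,0])<.11)&(q[...,2]>-.012)&(q[...,2]<.006)&(sat<35)
k=q[m]; print('x',k[:,0].min(),k[:,0].max())
for lo,hi in((-.095,-.06),(-.06,-.02),(.02,.06),(.06,.095)):
    j=k[(k[:,0]>lo)&(k[:,0]<hi)]; t=j[j[:,2]<-.003]; print(lo,len(t),np.median(t,0)*1e3)
uv=c[0]['mtx']@(c[1]@p+c[2]); u,v=(uv[:2]/uv[2]).astype(int)
cv2.imwrite('pics/rest.png',np.clip(cv2.resize(c[0]['color'][v-60:v+60,u-60:u+60,::-1],(600,600),interpolation=cv2.INTER_CUBIC)*1.6,0,255).astype(np.uint8))
E
python3 go.py 3 .4371 -.2202 .0395 167.23
```

```text
x -0.09087396124388414 -0.02002102669329192
-0.095 53 [-74.44651532  -1.95666506  -4.85279018]
-0.06 72 [-41.76338802  -1.1366918   -4.55970864]
0.02 0 [nan nan nan]
0.06 0 [nan nan nan]
t 25.2833 p [ 0.4381 -0.2199  0.0693] yaw 167.19 j7 111.7 F [-0.1  0.3 -2. ] w 0.0137
3 [ 0.007 -0.004  0.249] rz -0.0
2 [ 0.007 -0.004  0.249] rz -0.0
1 [ 0.007 -0.004  0.249] rz -0.0
  return _methods._mean(a, axis=axis, dtype=dtype,
  ret = um.true_divide(
```

View pics/rest.png

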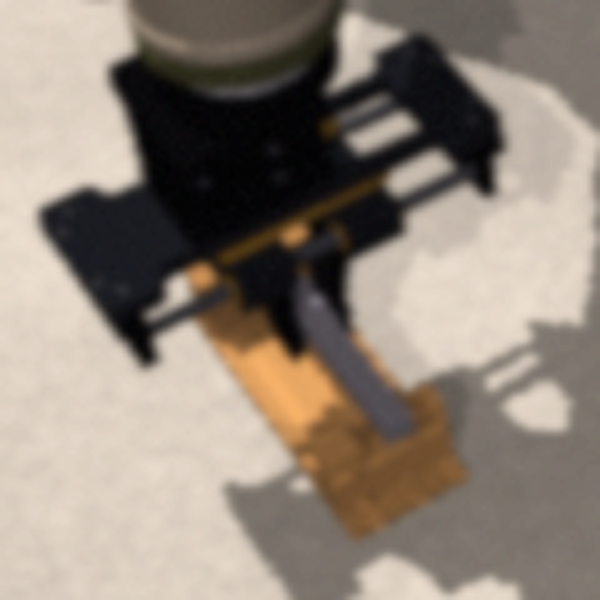

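The picture shows the bar level over the rest with its end at (400,420), lined up with the slot. I'll lower it.

Emit:
servo_tool:
  plan:
    - {"tx":0,"ty":0,"tz":0.25,"rx":0,"ry":0,"rz":0}
    - {"tx":0.01,"ty":0,"tz":0.25,"rx":0,"ry":0,"rz":0}
    - {"tx":0.01,"ty":0,"tz":0.2,"rx":0,"ry":0,"rz":0}
    - {"tx":0,"ty":0,"tz":0,"rx":0,"ry":0,"rz":0}
    - {"tx":0,"ty":0,"tz":0,"rx":0,"ry":0,"rz":0}

```text
t: 25.7
ee_pos: [0.4357, -0.2197, 0.0392]
orientation: [[-0.975, 0.222, -0.001], [0.222, 0.975, 0.0], [0.001, -0.0, -1.0]]
force: [0.9, -0.6, -3.1]
width: 0.0131
grip_force: 30.0
```

```bash
python3 go.py 1 .4371 -.2202 .0395 167.23
```

```text
t 25.7 p [ 0.4357 -0.2197  0.0392] yaw 167.15 j7 114.2 F [ 0.9 -0.6 -3.1] w 0.0131
1 [-0.036 -0.005 -0.007] rz -0.003
```

Emit:
servo_tool:
  hand: 0
  plan:
    - {"tx":0,"ty":0,"tz":0,"rx":0,"ry":0,"rz":0}
    - {"tx":0,"ty":0,"tz":0,"rx":0,"ry":0,"rz":0}
    - {"tx":0,"ty":0,"tz":0,"rx":0,"ry":0,"rz":0}
    - {"tx":0,"ty":0,"tz":0,"rx":0,"ry":0,"rz":0}
    - {"tx":0,"ty":0,"tz":0,"rx":0,"ry":0,"rz":0}

```text
t: 26.12
ee_pos: [0.4363, -0.2197, 0.0401]
orientation: [[-0.975, 0.222, 0.0], [0.222, 0.975, 0.0], [-0.0, 0.0, -1.0]]
force: [0.1, 0.0, -0.2]
width: 0.0391
grip_force: 0.0
```

Emit:
servo_tool:
  plan:
    - {"tx":0,"ty":0,"tz":0,"rx":0,"ry":0,"rz":0}
    - {"tx":0,"ty":0,"tz":0,"rx":0,"ry":0,"rz":0}
    - {"tx":0,"ty":0,"tz":0,"rx":0,"ry":0,"rz":0}
    - {"tx":0,"ty":0,"tz":0,"rx":0,"ry":0,"rz":0}
    - {"tx":0,"ty":0,"tz":0,"rx":0,"ry":0,"rz":0}

```text
t: 26.53
ee_pos: [0.4362, -0.2197, 0.0399]
orientation: [[-0.975, 0.222, -0.0], [0.222, 0.975, 0.0], [0.0, 0.0, -1.0]]
force: [-0.2, -1.3, -0.2]
width: 0.0725
grip_force: 0.0
```

Emit:
servo_tool:
  plan:
    - {"tx":0,"ty":0,"tz":-0.3,"rx":0,"ry":0,"rz":0}
    - {"tx":0,"ty":0,"tz":-0.6,"rx":0,"ry":0,"rz":0}
    - {"tx":0,"ty":0,"tz":-0.8,"rx":0,"ry":0,"rz":0}
    - {"tx":0,"ty":0,"tz":-0.9,"rx":0,"ry":0,"rz":0}
    - {"tx":0,"ty":0,"tz":-0.9,"rx":0,"ry":0,"rz":0}

```text
t: 26.95
ee_pos: [0.4354, -0.2203, 0.1819]
orientation: [[-0.975, 0.223, -0.001], [0.223, 0.975, -0.0], [0.001, -0.001, -1.0]]
force: [2.4, -0.4, -0.5]
width: 0.0867
grip_force: 0.0
```

Emit:
servo_tool:
  plan:
    - {"tx":0,"ty":-0.2,"tz":-0.9,"rx":0,"ry":0,"rz":0}
    - {"tx":0,"ty":-0.2,"tz":-0.9,"rx":0,"ry":0,"rz":0}
    - {"tx":0,"ty":0,"tz":0,"rx":0,"ry":0,"rz":0}
    - {"tx":0,"ty":0,"tz":0,"rx":0,"ry":0,"rz":0}

```text
t: 27.28
ee_pos: [0.4332, -0.2363, 0.2543]
orientation: [[-0.975, 0.223, 0.004], [0.223, 0.975, 0.0], [-0.004, 0.001, -1.0]]
force: [-0.3, -0.1, -0.6]
width: 0.087
grip_force: 0.0
```

```bash
python3 m.py 2>/dev/null | grep -E "bar|wood|scene|top"; python3 -c "
from h import *
import col
c=cam('scene'); save(c,'final'); print(col.fit(c)[-1])
for n in ['detergent','mug','soap_box']:
  r=nets.recognise('scene',n)[:2]; print(n,[(np.round(x['point']),round(x['conf'],2)) for x in r])"
```

```text
scene 486.2071742735388
bar 398 -12.886942 0.43447426958922997 -0.22173476061889605 0.18234257427797324 0.0431908542157811
wood 318 ((0.4351540803909302, -0.22065448760986328), (0.060051079839468, 0.14821858704090118), 77.43138885498047)
top 384.7564169118402
bar 151 -13.307687 0.4179803152908985 -0.21489406280919685 0.14651099132581694 0.04385765668374182
wood 109 ((0.41961926221847534, -0.23753169178962708), (0.05685188248753548, 0.15297934412956238), 54.55247116088867)
16.5
detergent [(array([368., 123.]), 0.93)]
mug [(array([407., 146.]), 0.82)]
soap_box [(array([197., 359.]), 0.84)]
```

View pics/final.png

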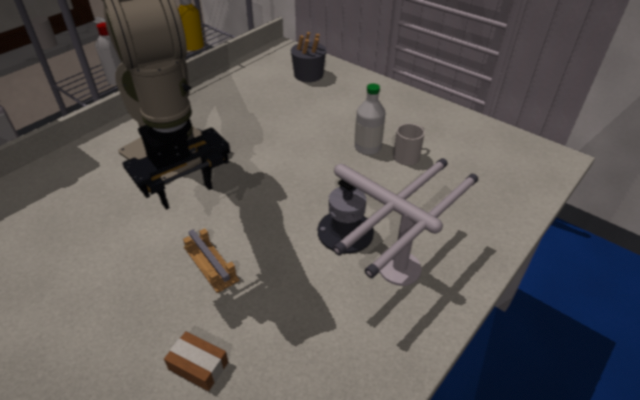

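The final picture shows the bar lying in its rest at (210,258), level and within 1.5 mm of where it started. The bottle, mug and box are in place, the collar is steady at 16.5° and the gripper is clear.

```bash
python3 -c "
from h import *
print(env.finish_job())"
```

```text
the job is handed in; nothing more can be done
None
```

The job is handed in: I turned the collar about 155° clockwise until the jack's head met the pad (about 0.83 N m turning, against 0.48 running free), put the bar back in its rest within 1.5 mm, and left the other things unmoved.

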